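Loosen the knurled clamp wheel and push the stop bar home

ROBOT

A 6-joint arm with a two-finger parallel gripper is mounted at the origin on the work surface. World frame = base frame: x ahead of the robot, y to its left, z up, the work surface at z = 0. Lengths are in m, angles in rad, forces in N, time in s.
With the tool pointing down it reaches from about 0.225 to 0.875 m from the base axis. Payload 3.4 kg.
Tool frame: the origin (TCP) lies between the finger pads; the fingertips stand 19 mm ahead of it and the grasp point (between the pads) is the TCP (manip.tip_reach is the distance from the TCP to the fingertips, in m); z points along the fingers, x is the direction in which the jaws open and shut, and the axes are right-handed (so a half turn about z gives the same grasp; the last joint's range is limited). The gripper opens to 85 mm and grips with 20 to 120 N. Pads are 22 mm wide; open, the fingers measure 114 mm over their backs; the gripper's body (76 mm by 85 mm) begins 54 mm behind the grasp point. The pads swing forward as they close: fully open they stand 13 mm farther back than shut.
Start: joints at [-1.271, 0.276, 1.505, -0, 1.361, -0.121], TCP at [0.235, -0.525, 0.25] pointing down, gripper open.
Joint ranges: [-2.89, 2.89], [-0.75, 2.08], [0.22, 2.7], [-1.18, 4.32], [0.11, 2.71], [-2.7, 2.7]. Speed limits (rad/s): [2.57, 2.57, 3.14, 3.14, 3.14, 3.14].

INTERFACE

Orientations are given as a unit quaternion [w, x, y, z].
In Python, from rig import manip gives the robot as it stands.
- The arm moves only by the tool send_rows, never from a script. Its arguments are lists of equal length, an entry for each row: "delta_pos": the shift along the tool's x, y, z normalised to -1 to 1, where 1 is 40 cm, a list of three; "angular": the turn, a rotation vector about the tool's x, y, z normalised to -1 to 1, where 1 is 0.08 rad, a list of three. A call has 1 to 5 rows; each row shifts and turns the commanded pose from where the row before left it, along the tool's axes as they then stand; what a row does not reach is not made up. A row lasts 1/12 s, in which the tool goes at most 41.7 mm and 7.16 degrees, less where a joint would pass 70% of its speed; a pose out of reach is approached as far as the arm can. A call with a number of a shift or a turn outside -1 to 1 is refused whole. A call with a gripper value outside its range is refused whole. "hand" is the finger opening in mm, from 0 to 85.4, set as the call begins (left out, the last holds). The fingers move at their own pace and stop on an object; "squeeze" is the grip in N (left out, the last holds). Time passes only in rows, so rows that do not move let the fingers close. It gives the time, the measured TCP pose, the force and the opening at its end, in the units of the state.
- manip.get_state(): the state, without advancing time (a new reading comes with each control period).
- manip.get_image(name): name is "side" or "top" or "wrist"; returns the picture (400x640x3 uint8, blue, green, red); there is no depth.
- manip.calibration(name): a dict with "fx", "fy", "cx", "cy" (pixels), "camera_from_world" (4x4, takes a point from world to camera coordinates). Camera axes: x right, y up, looking along -z (the intrinsics and any distortion apply to the point x, -y, -z); pixel columns grow to the right and rows downward; lengths in m; the calibration is good to about 2 mm. The wrist camera is an equidistant fisheye: a pixel r from the principal point sees the ray r / f radians off the axis. A picture is of the moment at which its call begins: read the wrist's pose just before it. calibration takes no time and is no camera call; for the wrist camera it gives the pose at the moment of the call.
- manip.sign_off(): hands the job in, once; it reports no verdict.
The state is a dict: "clock": time; "qpos": joint angles; "qd": joint speeds; "effort": joint torques, N m; "position": TCP position; "ee_rot": TCP orientation; "contact_force": force on the tool from outside, world axes, zero at the start; "moment": the same for the moment, N m; "width": finger opening in m.
Only numpy, scipy, OpenCV 4.12 (cv2) and the standard library are available. Lean on these libraries where they do the work, as an engineer would, in place of code of your own. Each camera call takes 0.05 s, during which the arm holds its last target.

TASK

Unclamp the card-cutting jig: with a fingertip on its rim, roll the knurled brass wheel two full turns counter-clockwise as seen from above, counted from where it now stands. Then push the orange block of the stop bar with a fingertip until it sits fully home against the side of the jig, leaving the wheel at its two turns. Do not lift the bar, and leave the other things on the bench where they are.

Things in the scene. Friction and masses are not known exactly. Their poses are not given: they have to be found in the camera images.
- jig: fixed grey and blue block, 96 mm (its x) by 110 mm (its y), 46 mm high, screwed down; the stop bar slides in a channel through it along its y. Origin at the centre of its underside on the bench; z up; +y points to the side where the orange block sticks out. The wheel stands over its middle; nothing of the jig is higher than 46 mm outside the wheel
- wheel (a joint): angle of the knurled wheel in rad, growing counter-clockwise seen from above (loosening); a full turn is 6.283. It starts at 0 to 0.5 (0 is the tight stop) and can go to 28. Each turn lifts the hidden clamping tooth and the stud in the wheel by 5 mm; the tooth holds the bar until well into the second turn. It resists with 0.06 N m (1.5 N at the rim) and stays where left
- wheel_mid (a point): on the wheel's vertical axis, half-way up its rim, 62 mm above the bench. Brass wheel from 50 to 74 mm above the bench (it does not rise), 86 mm across over 20 upright ridges 3 mm proud and 4.5 mm wide; a red stroke on its top runs along this point's own x, which turns with it. A 14 mm steel stud in its middle ends 80 mm above the bench when tight, 90 mm after two turns
- bar_shoulder (a point): centre of the inner face of the bar's orange block, the face that meets the jig's side (jig y = +55 mm) when the bar is home, 25 mm above the bench. At the start it is about 50 mm away from that side, at jig y about +105 mm
- bar_push (a point): centre of the outer face of the orange block, the face to push, 25 mm above the bench. The block is 44 mm wide (jig x), 35 mm long (jig y) and reaches from 10 to 40 mm above the bench. The bar (0.3 kg, loose in the channel, 30 mm wide, 12 mm thick) slides towards the jig's -y with a few N once the tooth is up
- tape: a roll of paper tape lying flat, 70 mm across, 20 mm high; origin at the centre of its underside
- card_house: a small cardboard house, 46 x 56 mm, about 67 mm high; origin at the centre of its underside
- pencil: a flat red pencil, 165 mm long along its own y, 7 mm thick; origin under its middle
- brad_jar: a glass jar with a steel cap, 52 mm across, 65 mm high; origin at the centre of its underside
- scissors: scissors with blue finger loops, lying flat, about 175 mm long along their own x, 10 mm high; origin under the middle
- bottle: a tall amber glass bottle, 74 mm across, 290 mm high; origin at the centre of its underside
- glue_gun: a green hot-glue gun on a dark foot, 170 mm long, 131 mm high; origin at the centre of the foot's underside
There are look-alikes about, which are no part of the job. What is meant by the part that bears bar_shoulder is not black, and is the larger of those in its own colour.

How it is judged:
On the way, in this order (a step that is already met when the one before it is completed fails the run):
1. the wheel is loosened about two full turns while the bar is still out (value of joint wheel above 11.9 rad and y of bar_shoulder in the frame of jig above 0.09 m), for 0.2 s.
2. the bar is pushed home against the jig's side (y of bar_shoulder in the frame of jig below 0.059 m), for 0.2 s.
At the end, for the whole second after the job is handed in: The wheel stands at 11.9 to 14.1 rad (two turns from its start, give or take at least a tenth of a turn), the orange block is within 4 mm of the jig's side and down in its channel, and no other thing has moved 15 mm or more (value of joint wheel between 11.9 and 14.1 rad and y of bar_shoulder in the frame of jig below 0.059 m and height (world z) of bar_shoulder below 0.029 m and distance of each of tape, card_house, pencil, brad_jar, scissors, bottle, glue_gun from where it was at the start of the episode below 0.015 m); the robot touches nothing.
It fails at once if the bar is lifted (height (world z) of bar_shoulder above 0.035 m or angle between bar_shoulder's own z axis and vertical above 0.15 rad).
It fails at once if another thing on the bench is shoved or picked up (distance of any of tape, card_house, pencil, brad_jar, scissors, bottle, glue_gun from where it was at the start of the episode above 0.02 m or height (world z) of any of tape, card_house, pencil, brad_jar, scissors, bottle, glue_gun above 0.015 m).
It also fails if it takes over 58 s, if anything falls off the work surface, if the arm or the gripper's body presses on something with over 40 N, if the wrist force passes 120 N, or if a joint passes its speed limit or range.

## Working session

There is one attempt and no reset: what is moved stays moved. The work goes in short steps, Python scripts to look and compute and a tool call to move; the robot and the scene stay as the last step left them, time stands still between calls to the robot, and variables do not carry over. Pictures are saved under pics/ and viewed, and the job is handed in when it is done.

Besides the shell and the picture viewer there is one more tool, called after "Call:" as name(argument=value, ...), one argument or row to a line, values as JSON. send_rows: Moves the arm, as the interface text tells. Scaled input: -1 to 1 covers 40 cm each way for a shift and 0.08 rad each way for a turn. Its arguments: {"type":"object","properties":{"delta_pos":{"type":"array","items":{"type":"array","items":{"type":"number"}}},"angular":{"type":"array","items":{"type":"array","items":{"type":"number"}}},"hand":{"type":"number"},"squeeze":{"type":"number"}},"required":["delta_pos","angular"]}

```bash
mkdir -p pics; ls; python3 - <<'E'
from rig import manip
import cv2
s=manip.get_state();print(s)
for n in ("side","top","wrist"):
    c=manip.calibration(n);print(n,c)
    cv2.imwrite(f"pics/{n}0.png",manip.get_image(n))
print(manip.get_state()['clock'])
E
```

```text
pics
{'clock': 0.0, 'qpos': array([-1.27097828e+00,  2.76601288e-01,  1.50613027e+00, -1.34970149e-05,
        1.36071875e+00, -1.20985790e-01]), 'qd': array([-3.53709892e-05,  4.59840645e-04, -6.22136305e-04, -1.15988927e-03,
       -2.18139007e-04,  2.14865990e-03]), 'effort': array([-1.56545160e-03, -4.16782379e+01, -2.45805734e+01, -2.43871336e-04,
        1.09234219e-02, -1.03700152e-06]), 'position': array([ 0.23473411, -0.52435802,  0.24943725]), 'ee_rot': array([-5.90444197e-04,  8.39194750e-01, -5.43830220e-01, -7.17036189e-04]), 'contact_force': array([ 0.05343615, -0.91496006, -0.09172144]), 'moment': array([ 0.02550545, -0.01129962,  0.05479324]), 'width': 0.0855375087820808}
side {'fx': 503.8612743704568, 'fy': 503.8612743704568, 'cx': 325.56724667511736, 'cy': 198.99697063332516, 'camera_from_world': array([[ 0.98034918, -0.19702934,  0.00974309, -0.43685837],
       [ 0.11255177,  0.59921417,  0.79263767, -0.09086963],
       [-0.16201108, -0.77596509,  0.60961512, -1.54152315],
       [ 0.        ,  0.        ,  0.        ,  1.        ]])}
top {'fx': 474.2566844224338, 'fy': 474.2566844224338, 'cx': 321.63819133432537, 'cy': 198.60803556925504, 'camera_from_world': array([[ 0.00518576, -0.99982799,  0.01780713, -0.01252443],
       [ 0.98478194,  0.00819959,  0.17360095, -0.45152181],
       [-0.1737171 ,  0.01663589,  0.98465507, -1.5840468 ],
       [ 0.        ,  0.        ,  0.        ,  1.        ]])}
wrist {'fx': 309.70691628693146, 'fy': 309.70691628693146, 'cx': 322.18034168286937, 'cy': 197.43763847055897, 'camera_from_world': array([[ 0.40798178, -0.9129878 , -0.00203518, -0.5735434 ],
       [ 0.87035703,  0.3896029 , -0.30114484,  0.03933735],
       [ 0.27573447,  0.12109028,  0.95357624, -0.37990031],
       [ 0.        ,  0.        ,  0.        ,  1.        ]])}
0.15
```

View pics/side0.png

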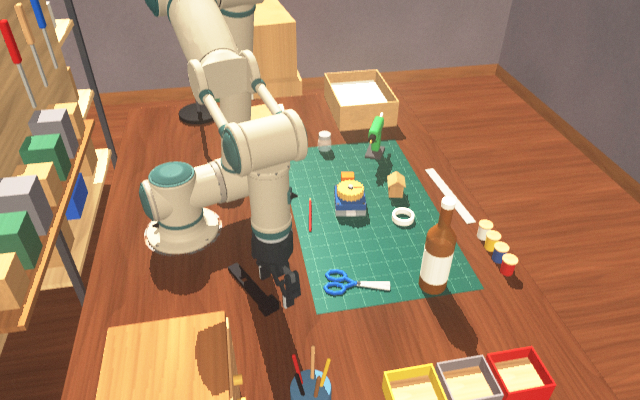

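View pics/top0.png

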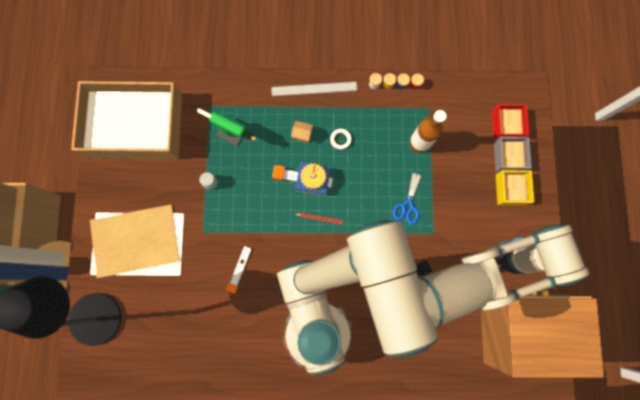

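View pics/wrist0.png

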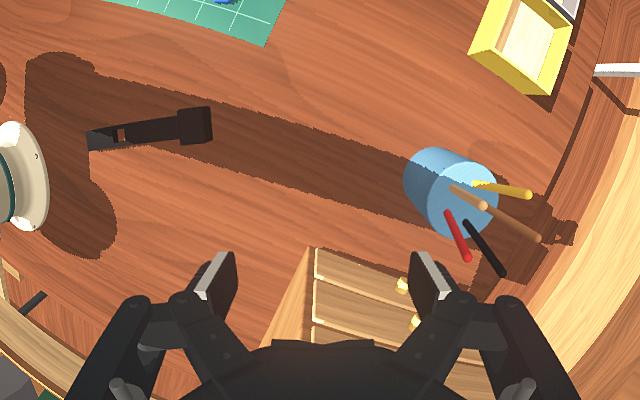

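The top view shows the jig and brass wheel at about (313,177), with the orange block on its left at (278,172). The orange-ended look-alike is at (235,270), and a black one shows in the wrist view. Next I'll zoom in and measure.

```bash
cat > h.py <<'E'
import numpy as np, cv2
from rig import manip
def ray(n,uv,cal=None):
    c=cal or manip.calibration(n);T=c['camera_from_world'];R=T[:3,:3];t=T[:3,3]
    d=np.array([(uv[0]-c['cx'])/c['fx'],-(uv[1]-c['cy'])/c['fy'],-1.])
    if n=='wrist':
        u=np.array([uv[0]-c['cx'],uv[1]-c['cy']]);r=np.hypot(*u);th=r/c['fx']
        u=u/max(r,1e-9); d=np.array([u[0]*np.sin(th),-u[1]*np.sin(th),-np.cos(th)])
    return -R.T@t, R.T@d
def onz(n,uv,z,cal=None):
    o,d=ray(n,uv,cal);return o+d*(z-o[2])/d[2]
def proj(n,p,cal=None):
    c=cal or manip.calibration(n);q=c['camera_from_world'][:3,:3]@p+c['camera_from_world'][:3,3]
    if n=='wrist':
        th=np.arctan2(np.hypot(q[0],q[1]),-q[2]);u=np.array([q[0],-q[1]])/np.hypot(q[0],q[1])
        return np.array([c['cx'],c['cy']])+c['fx']*th*u
    return np.array([c['cx']+c['fx']*q[0]/-q[2],c['cy']-c['fy']*q[1]/-q[2]])
E
python3 - <<'E'
from h import *
t=cv2.imread('pics/top0.png');s=cv2.imread('pics/side0.png')
cv2.imwrite('pics/tz.png',cv2.resize(t[140:220,255:355],None,fx=7,fy=7,interpolation=cv2.INTER_CUBIC))
cv2.imwrite('pics/sz.png',cv2.resize(s[160:225,315:415],None,fx=7,fy=7,interpolation=cv2.INTER_CUBIC))
for nm,uv,z in [('wheel',(313,176),.074),('block',(278,172),.04)]: print(nm,onz('top',uv,z))
print('wheel side',onz('side',(350,187),.074),'block',onz('side',(348,176),.04))
for n,a in(('top',t),('side',s)):
    h=cv2.cvtColor(a,cv2.COLOR_BGR2HSV)
    m=cv2.inRange(h,(5,150,150),(17,255,255))
    k,l,st,ce=cv2.connectedComponentsWithStats(m)
    for i in range(1,k):
        if st[i,4]>15 : print(n,st[i],ce[i],a[l==i].mean(0))
E
```

```text
wheel [0.52281385 0.02068095 0.074     ]
block [0.54351554 0.14163192 0.04      ]
wheel side [0.52745641 0.01810215 0.074     ] block [0.54781208 0.12558062 0.04      ]
top [369  72  21  11  44] [379.11363636  75.38636364] [ 71.68181818 122.70454545 183.43181818]
top [391  73  34  13  90] [407.22222222  77.78888889] [ 70.75555556 119.5        184.        ]
top [ 70  80 104  71 476] [104.23319328  97.56092437] [ 77.08613445 134.44117647 194.55462185]
top [492 103  18   7  18] [500.5        104.16666667] [ 37.5         62.77777778 161.22222222]
top [499 108  25  27 156] [510.6474359  122.03846154] [ 64.90384615 107.43589744 210.45512821]
top [419 119  16  19 233] [426.29184549 128.12446352] [ 33.53218884  99.48497854 180.6223176 ]
top [272 165  13  15 146] [277.96575342 171.96575342] [ 30.80821918 132.00684932 238.66438356]
top [313 164   3   9  21] [313.80952381 167.71428571] [ 70.38095238 157.80952381 246.66666667]
top [  3 182  23   3  39] [ 13.43589744 182.48717949] [ 72.56410256 126.46153846 184.84615385]
top [125 204  48  10  83] [149.44578313 208.25301205] [ 72.46987952 126.4819
[... 1379 characters left out ...]
 30 400] [231.435 212.615] [ 70.905  106.6125 176.0825]
side [437 205   4   8  17] [439.11764706 208.05882353] [ 66.11764706 102.94117647 169.52941176]
side [ 52 224   7  19  19] [ 55. 233.] [ 75.         124.15789474 187.84210526]
side [  283   240   184   160 11081] [364.47721325 341.23165779] [ 66.71681256 102.40736396 174.22037722]
side [ 33 283   6  16  16] [ 35.5 290.5] [ 71.125  120.625  184.4375]
side [275 285   8  22  56] [279.08928571 294.07142857] [ 65.125       97.26785714 167.10714286]
side [ 195  319   35   81 1924] [212.65800416 358.22972973] [ 65.8497921  109.97193347 174.3456341 ]
side [317 377   4   9  18] [318.61111111 380.33333333] [ 64.88888889 108.16666667 164.61111111]
```

View pics/tz.png

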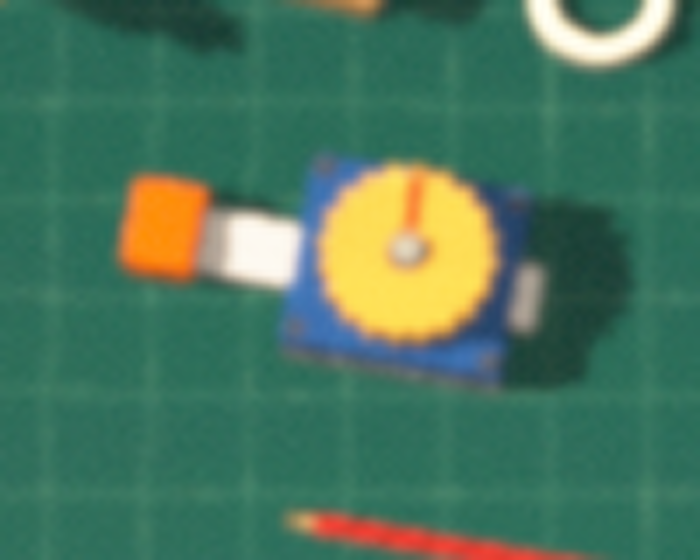

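View pics/sz.png

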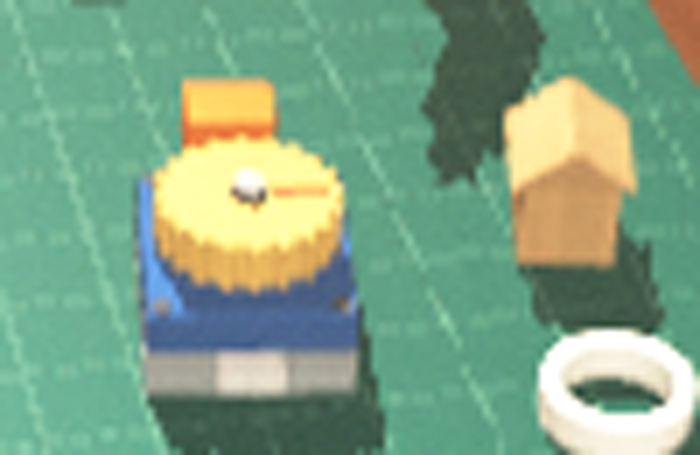

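```bash
cat >> h.py <<'E'
from scipy.spatial.transform import Rotation as Ro
def tool(d,rot=None):
    q=rot if rot is not None else manip.get_state()['ee_rot']
    return np.round(Ro.from_quat(np.roll(q,-1)).inv().apply(np.asarray(d))/0.4,4)
def rows(P,rot=None,start=None):
    """waypoints in world -> rows <=40mm each"""
    p=np.array(start if start is not None else manip.get_state()['position']);out=[]
    for w in P:
        w=np.array(w);n=int(np.ceil(np.linalg.norm(w-p)/0.040))
        for i in range(n): out.append(tool((w-p)/n,rot).tolist())
        p=w
    return out
E
python3 - <<'E'
from h import *
for nm,uv,z in [('bottle base',(416,143),.0),('bottletop',(440,117),.29),('jar cap',(207,179),.065),('gun a',(198,110),.12),('gun b',(245,130),.1),('gun foot',(230,138),.0),('house',(301,131),.06),('pencil l',(297,214),.005),('scis',(405,210),.01),('tape',(340,138),.02)]: print(nm,onz('top',uv,z).round(3))
print('jar s',onz('side',(324,135),.065),'gunfoot s',onz('side',(375,152),0))
c=manip.calibration('wrist')['camera_from_world'];print('cam',-c[:3,:3].T@c[:3,3], 'tool x,y',Ro.from_quat(np.roll(manip.get_state()['ee_rot'],-1)).as_matrix().round(3))
R=rows([(0.36,-.22,.26),(0.45,0.02,.25)])
print(len(R));[print(r) for r in R]
E
```

```text
bottle base [ 0.664 -0.348  0.   ]
bottletop [ 0.658 -0.358  0.29 ]
jar cap [0.511 0.379 0.065]
gun a [0.735 0.407 0.12 ]
gun b [0.674 0.251 0.1  ]
gun foot [0.676 0.319 0.   ]
house [0.685 0.064 0.06 ]
pencil l [0.403 0.075 0.005]
scis [ 0.419 -0.301  0.01 ]
tape [ 0.674 -0.074  0.02 ]
jar s [0.51249149 0.36546592 0.065     ] gunfoot s [0.69928567 0.31606433 0.        ]
cam [ 0.3045225  -0.49300477  0.37305459] tool x,y [[ 0.408 -0.913 -0.   ]
 [-0.913 -0.408  0.001]
 [-0.001 -0.    -1.   ]]
16
[-0.063, -0.0663, -0.0028]
[-0.063, -0.0663, -0.0028]
[-0.063, -0.0663, -0.0028]
[-0.063, -0.0663, -0.0028]
[-0.063, -0.0663, -0.0028]
[-0.063, -0.0663, -0.0028]
[-0.063, -0.0663, -0.0028]
[-0.063, -0.0663, -0.0028]
[-0.063, -0.0663, -0.0028]
[-0.0651, -0.0643, 0.0037]
[-0.0651, -0.0643, 0.0037]
[-0.0651, -0.0643, 0.0037]
[-0.0651, -0.0643, 0.0037]
[-0.0651, -0.0643, 0.0037]
[-0.0651, -0.0643, 0.0037]
[-0.0651, -0.0643, 0.0037]
```

Measured positions are consistent: wheel axis about (0.523, 0.020), jig yaw about −10°. The side and top views agree to about 5 mm. I'll move over with the fingers closing.

Call:
send_rows(
  delta_pos=[
    [-0.063,-0.066,0],
    [-0.063,-0.066,0],
    [-0.063,-0.066,0],
    [-0.063,-0.066,0],
    [-0.063,-0.066,0],
  ],
  angular=[
    [0,0,0],
    [0,0,0],
    [0,0,0],
    [0,0,0],
    [0,0,0],
  ],
  hand=0,
  squeeze=40,
)

```text
clock: 0.57
position: [0.304, -0.3542, 0.25]
ee_rot: [-0.0, 0.839, -0.544, -0.0]
contact_force: [1.2, -0.1, -0.7]
width: 0.0257
```

Call:
send_rows(
  delta_pos=[
    [-0.063,-0.066,0],
    [-0.063,-0.066,0],
    [-0.063,-0.066,0],
    [-0.063,-0.066,0],
    [-0.063,-0.066,0],
  ],
  angular=[
    [0,0,0],
    [0,0,0],
    [0,0,0],
    [0,0,0],
    [0,0,0],
  ],
)

```text
clock: 0.98
position: [0.373, -0.1852, 0.2503]
ee_rot: [-0.0, 0.839, -0.544, 0.0]
contact_force: [1.2, -0.5, 0.2]
width: 0.0
```

Call:
send_rows(
  delta_pos=[
    [-0.063,-0.066,0],
    [-0.063,-0.066,0],
    [-0.063,-0.066,0],
    [-0.063,-0.066,0],
    [0,0,0],
  ],
  angular=[
    [0,0,0],
    [0,0,0],
    [0,0,0],
    [0,0,0],
    [0,0,0],
  ],
)

```text
clock: 1.4
position: [0.4296, -0.0462, 0.2502]
ee_rot: [-0.002, 0.841, -0.541, -0.0]
contact_force: [0.6, -0.6, -0.1]
width: 0.0003
```

Call:
send_rows(
  delta_pos=[
    [-0.05,-0.037,0],
    [-0.05,-0.037,0],
    [0,0,0],
    [0,0,0],
    [0,0,0],
  ],
  angular=[
    [0,0,-0.92],
    [0,0,-0.92],
    [0,0,-0.92],
    [0,0,-0.92],
    [0,0,-0.92],
  ],
)

```text
clock: 1.82
position: [0.4367, -0.0027, 0.25]
ee_rot: [0.0, 0.925, -0.379, -0.0]
contact_force: [-0.1, -0.2, 0.5]
width: -0.0001
```

```bash
python3 - <<'E'
from h import *
import pickle
s=manip.get_state();c=manip.calibration('wrist');print(s['position'],s['ee_rot'],s['qpos'])
a=manip.get_image('wrist');cv2.imwrite('pics/w1.png',a);pickle.dump(c,open('w1.pkl','wb'))
cv2.imwrite('pics/t1.png',manip.get_image('top'))
print(proj('wrist',np.array([.523,.020,.074]),c))
print(Ro.from_quat(np.roll(s['ee_rot'],-1)).as_matrix().round(3))
E
```

```text
[ 0.43674878 -0.0027125   0.25004315] [ 2.37399204e-04  9.25471975e-01 -3.78815925e-01 -2.48983133e-04] [-1.65502554e-01  6.56220649e-02  1.77278727e+00 -3.65871109e-04
  1.30377398e+00  6.11627203e-01]
[370.48636861 103.36202074]
[[ 0.713 -0.701 -0.001]
 [-0.701 -0.713 -0.   ]
 [-0.     0.001 -1.   ]]
```

View pics/w1.png

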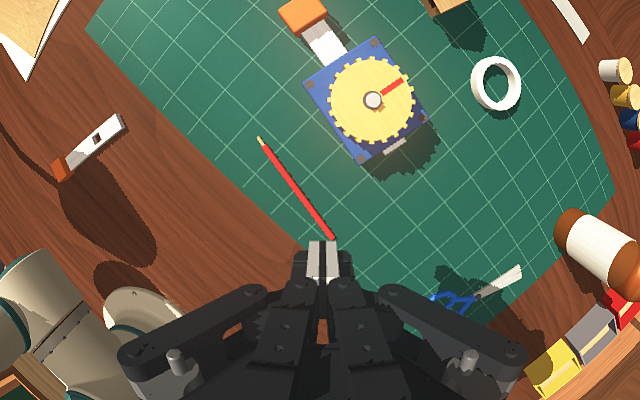

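View pics/t1.png

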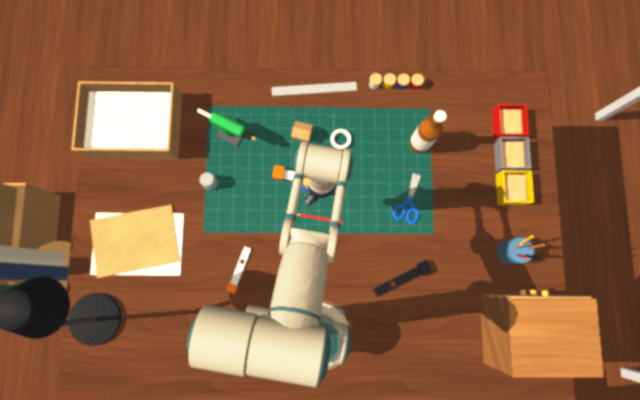

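The wrist view shows the wheel centred at about (371,100) with its stud, the red stroke pointing to (402,80), the orange block at (303,15) and the closed fingertips at (323,242). Next I'll fit the wheel.

```bash
cat >> h.py <<'E'
def fitcirc(P):
    A=np.c_[2*P,np.ones(len(P))];x=np.linalg.lstsq(A,(P**2).sum(1),rcond=None)[0]
    return x[:2],np.sqrt(x[2]+x[:2]@x[:2])
def wheel(img,c,near=(.523,.02)):
    """yellow wheel top outline -> circle on z=.074; stroke angle in world"""
    h=cv2.cvtColor(img,cv2.COLOR_BGR2HSV)
    m=cv2.inRange(h,(20,90,140),(35,255,255))
    m=cv2.morphologyEx(m,cv2.MORPH_CLOSE,np.ones((9,9)))
    k,l,st,ce=cv2.connectedComponentsWithStats(m)
    pc=proj('wrist',np.array([*near,.074]),c)
    i=min([i for i in range(1,k) if st[i,4]>500],key=lambda i:np.hypot(*(ce[i]-pc)))
    mm=(l==i).astype(np.uint8)
    cn=max(cv2.findContours(mm,cv2.RETR_EXTERNAL,cv2.CHAIN_APPROX_NONE)[0],key=len)
    hull=cv2.convexHull(cn)[:,0]
    P=np.array([onz('wrist',p,.074,c)[:2] for p in hull])
    return mm,P
def stroke(img,c,ctr):
    h=cv2.cvtColor(img,cv2.COLOR_BGR2HSV)
    m=cv2.inRange(h,(0,150,120),(8,255,255))|cv2.inRange(h,(172,150,120),(180,255,255))
    ys,xs=np.nonzero(m);P=np.array([onz('wrist',p,.074,c)[:2] for p in zip(xs,ys)])
    d=P-ctr;r=np.hypot(*d.T);k=(r<.043)&(r>.008)
    v=d[k].mean(0);return np.degrees(np.arctan2(v[1],v[0])),k.sum(),r[k].min(),r[k].max()
E
python3 - <<'E'
from h import *
import pickle
a=cv2.imread('pics/w1.png');c=pickle.load(open('w1.pkl','rb'))
mm,P=wheel(a,c);print(fitcirc(P),len(P),cv2.minEnclosingCircle((P*1e3).astype(np.float32)))
ctr=fitcirc(P)[0];print('stroke',stroke(a,c,ctr))
print('stud',onz('wrist',(373,99),.080,c))
h=cv2.cvtColor(a,cv2.COLOR_BGR2HSV)
m=cv2.inRange(h,(5,150,150),(17,255,255));k,l,st,ce=cv2.connectedComponentsWithStats(m)
for i in range(1,k):
    if st[i,4]>100 and st[i,0]>250 and st[i,1]<60: print(st[i],ce[i])
s=manip.get_state()
R=Ro.from_quat(np.roll(s['ee_rot'],-1)).as_matrix()
for x in(-.01,0,.01):
  for y in(-.011,.011): print(x,y,proj('wrist',s['position']+R@np.array([x,y,.019]),c).round(1))
cv2.imwrite('pics/w1z.png',cv2.resize(a[0:140,270:430],None,fx=4,fy=4,interpolation=cv2.INTER_CUBIC))
cv2.imwrite('pics/w1f.png',cv2.resize(a[225:310,270:380],None,fx=6,fy=6,interpolation=cv2.INTER_CUBIC))
E
```

```text
(array([0.52651002, 0.0215695 ]), np.float64(0.04260327353751912)) 28 ((526.7183227539062, 21.827104568481445), 43.18716812133789)
stroke (np.float64(-7.815064514449975), np.int64(138), np.float64(0.011406642081767459), np.float64(0.03660819922677496))
stud [0.52698408 0.02203782 0.08      ]
[ 278    0   49   33 1031] [300.99515034  12.87584869]
-0.01 -0.011 [304.4 237. ]
-0.01 0.011 [305.2 274. ]
0 -0.011 [324.2 237.1]
0 0.011 [323.9 274.1]
0.01 -0.011 [344.  237.1]
0.01 0.011 [342.6 274.1]
```

View pics/w1z.png

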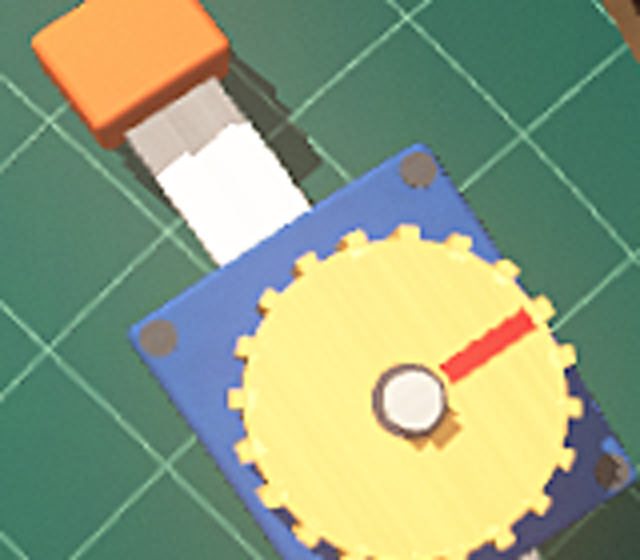

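View pics/w1f.png

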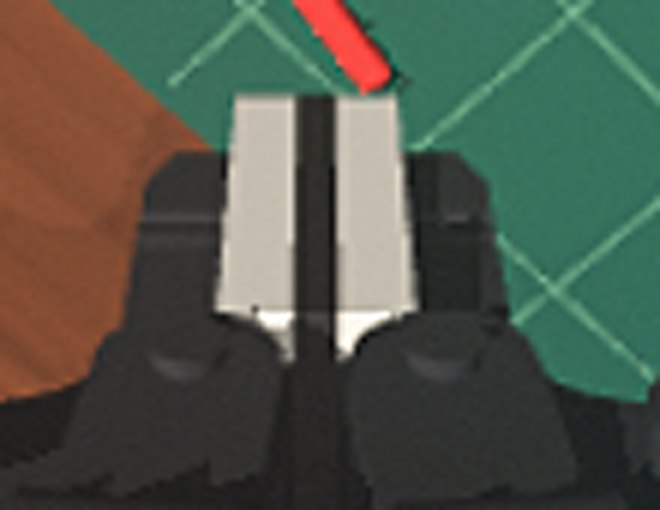

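```bash
python3 - <<'E'
from h import *
import pickle
c=pickle.load(open('w1.pkl','rb'));s=manip.get_state()
R=Ro.from_quat(np.roll(s['ee_rot'],-1)).as_matrix()
for y in (-.011,0.011):
  for z in (.019,.009,-.001,-.011,-.021): print(y,z,[proj('wrist',s['position']+R@np.array([x,y,z]),c).round(1).tolist() for x in (-.014,-.007,.007,.014)])
# block corners: top face z=.04 from w1 (zoom 4, offset 270,0)
for p in [(35,45),(105,145),(228,50),(120,125)]: print(p,onz('wrist',(270+p[0]/4,p[1]/4),.04,c).round(4))
# jig top corners
for p in [(133,330),(422,147),(635,470)]: print('jig',onz('wrist',(270+p[0]/4,p[1]/4),.046,c).round(4))
E
```

```text
-0.011 0.019 [[296.6, 236.9], [310.4, 237.1], [338.0, 237.1], [351.8, 237.1]]
-0.011 0.009 [[295.0, 245.7], [309.6, 245.9], [339.0, 245.9], [353.6, 245.9]]
-0.011 -0.001 [[293.2, 255.6], [308.8, 255.8], [340.1, 255.9], [355.7, 255.8]]
-0.011 -0.011 [[291.2, 266.8], [307.8, 267.1], [341.4, 267.1], [358.0, 267.0]]
-0.011 -0.021 [[288.9, 279.6], [306.8, 279.9], [342.8, 280.0], [360.6, 279.8]]
0.011 0.019 [[297.8, 273.9], [310.8, 274.1], [337.0, 274.1], [350.0, 274.0]]
0.011 0.009 [[296.4, 284.1], [310.2, 284.3], [337.8, 284.4], [351.6, 284.2]]
0.011 -0.001 [[294.9, 295.4], [309.5, 295.7], [338.7, 295.7], [353.3, 295.6]]
0.011 -0.011 [[293.3, 308.0], [308.7, 308.3], [339.7, 308.4], [355.1, 308.1]]
0.011 -0.021 [[291.4, 322.1], [307.9, 322.5], [340.8, 322.5], [357.2, 322.2]]
(35, 45) [0.529  0.1581 0.04  ]
(105, 145) [0.5216 0.1237 0.04  ]
(228, 50) [0.5636 0.1201 0.04  ]
(120, 125) [0.5284 0.1249 0.04  ]
jig [0.491  0.0815 0.046 ]
jig [0.5804 0.065  0.046 ]
jig [ 0.5639 -0.0376  0.046 ]
```

```bash
python3 - <<'E'
from h import *
import pickle
print(manip.tip_reach)
c=pickle.load(open('w1.pkl','rb'));a=cv2.imread('pics/w1.png')
ctr=np.array([.5267,.0217])
# polar sample yellow-ness on z=.074 at r=41.6mm
h=cv2.cvtColor(a,cv2.COLOR_BGR2HSV)
best=[]
sig=[]
for t in np.arange(0,360,1.):
    v=0
    for r in (.041,.0415,.042):
        p=proj('wrist',np.array([ctr[0]+r*np.cos(np.radians(t)),ctr[1]+r*np.sin(np.radians(t)),.074]),c)
        px=cv2.getRectSubPix(a,(1,1),(float(p[0]),float(p[1])))[0,0].astype(float)
        v+=px[2]-px[0]
    sig.append(v/3)
sig=np.array(sig);f=np.fft.fft(sig)
print(abs(f[17:24]).round(0),'ridge phase deg mod18:',(-np.degrees(np.angle(f[20]))/20)%18)
for lo in range(0,360,90):
    t=np.arange(lo,lo+90);F=(sig[lo:lo+90]*np.exp(-1j*np.radians(20*t))).sum();print(lo,(-np.degrees(np.angle(F))/20)%18)
E
```

```text
0.019
[  889.  1781.  4763. 16826.  4725.  2116.  1430.] ridge phase deg mod18: 10.158657378583822
0 11.159763275676514
90 10.632561104955585
180 8.708923973007725
270 9.615685625501072
```

```bash
cat >> h.py <<'E'
CTR=np.array([.5267,.0217]);CO=np.array([.007,-.011,0.])
def tcp(r,th,z=.081,rot=None,ctr=CTR):
    q=rot if rot is not None else manip.get_state()['ee_rot']
    R=Ro.from_quat(np.roll(q,-1)).as_matrix()
    t=np.radians(th);p=np.array([ctr[0]+r*np.cos(t),ctr[1]+r*np.sin(t),0])-R@CO
    p[2]=z;return p
def show(P,start=None):
    p=np.array(start if start is not None else manip.get_state()['position'])
    for w in P: print(tool(w-p).tolist(),(np.linalg.norm(w-p)*1e3).round(1),w.round(4));p=w
E
python3 - <<'E'
from h import *
a=tcp(.060,163.2,.25);b=tcp(.060,163.2,.081)
show([a]+[a+(b-a)*i/5 for i in range(1,6)]+[tcp(.048,163.2),tcp(.041,163.2)])
print('stroke first');th=np.linspace(163.2,228,6);show([tcp(.041,t) for t in th[1:]],tcp(.041,th[0]))
print('return');show([tcp(.052,222),tcp(.057,190),tcp(.052,155),tcp(.046,150),tcp(.041,150)],tcp(.041,228))
print('stroke');th=np.linspace(150,228,6);show([tcp(.041,t) for t in th[1:]],tcp(.041,th[0]))
E
```

```text
[-0.034, -0.1045, 0.0001] 44.0 [0.4565 0.0362 0.25  ]
[0.0, -0.0001, 0.0845] 33.8 [0.4565 0.0362 0.2162]
[0.0, -0.0001, 0.0845] 33.8 [0.4565 0.0362 0.1824]
[0.0, -0.0001, 0.0845] 33.8 [0.4565 0.0362 0.1486]
[0.0, -0.0001, 0.0845] 33.8 [0.4565 0.0362 0.1148]
[0.0, -0.0001, 0.0845] 33.8 [0.4565 0.0362 0.081 ]
[0.0265, -0.0141, -0.0] 12.0 [0.468  0.0327 0.081 ]
[0.0155, -0.0082, -0.0] 7.0 [0.4747 0.0307 0.081 ]
stroke first
[0.0131, 0.0191, 0.0] 9.3 [0.4731 0.0216 0.081 ]
[0.017, 0.0156, 0.0] 9.3 [0.4735 0.0123 0.081 ]
[0.0201, 0.0114, 0.0] 9.3 [0.476  0.0034 0.081 ]
[0.0222, 0.0066, -0.0] 9.3 [ 0.4804 -0.0047  0.081 ]
[0.0231, 0.0015, -0.0] 9.3 [ 0.4865 -0.0116  0.081 ]
return
[-0.0123, 0.0274, 0.0] 12.0 [ 0.4753 -0.016   0.081 ]
[-0.0749, -0.0134, 0.0] 30.4 [0.4578 0.0089 0.081 ]
[-0.0402, -0.0724, -0.0] 33.1 [0.4669 0.0408 0.081 ]
[0.0111, -0.0147, -0.0] 7.4 [0.4741 0.0418 0.081 ]
[0.0121, -0.0032, -0.0] 5.0 [0.4785 0.0393 0.081 ]
stroke
[0.0107, 0.0257, 0.0] 11.1 [0.4743 0.029  0.081 ]
[0.0172, 0.0219, 0.0] 11.1 [0.473 0.018 0.081]
[0.0225, 0.0164, 0.0] 11.1 [0.4747 0.007  0.081 ]
[0.026, 0.0098, -0.0] 11.1 [ 0.4794 -0.0031  0.081 ]
[0.0277, 0.0024, -0.0] 11.1 [ 0.4865 -0.0116  0.081 ]
```

Call:
send_rows(
  delta_pos=[
    [-0.017,-0.0522,0],
    [-0.017,-0.0522,0.02],
    [0,0,0.1],
    [0,0,0.1],
    [0,0,0.1],
  ],
  angular=[
    [0,0,0],
    [0,0,0],
    [0,0,0],
    [0,0,0],
    [0,0,0],
  ],
)

```text
clock: 2.33
position: [0.4573, 0.0362, 0.1215]
ee_rot: [-0.0, 0.924, -0.382, 0.001]
contact_force: [0.1, 0.5, -0.1]
width: -0.0001
```

Call:
send_rows(
  delta_pos=[
    [0,0,0.07],
    [0,0,0.0325],
    [0,0,0],
    [0,0,0],
  ],
  angular=[
    [0,0,0],
    [0,0,0],
    [0,0,0],
    [0,0,0],
  ],
)

```text
clock: 2.67
position: [0.4565, 0.0359, 0.0809]
ee_rot: [0.0, 0.924, -0.382, -0.001]
contact_force: [0.0, 0.1, 1.4]
width: -0.0002
```

```bash
python3 - <<'E'
from h import *
import pickle
s=manip.get_state();c=manip.calibration('wrist');print(s['position'],s['ee_rot'],s['contact_force'])
a=manip.get_image('wrist');cv2.imwrite('pics/w2.png',a);pickle.dump((c,s),open('w2.pkl','wb'))
mm,P=wheel(a,c,CTR);print(fitcirc(P));print(stroke(a,c,CTR))
show([tcp(.048,163.2),tcp(.041,163.2)])
R=Ro.from_quat(np.roll(s['ee_rot'],-1)).as_matrix()
for x in (-.007,.007):
  for y in (-.011,.011): print(x,y,proj('wrist',s['position']+R@np.array([x,y,.019]),c).round(1))
cv2.imwrite('pics/w2z.png',cv2.resize(a[60:330,200:500],None,fx=2.2,fy=2.2,interpolation=cv2.INTER_CUBIC))
E
```

```text
[0.45654192 0.0359306  0.08087445] [ 3.21635123e-04  9.24206150e-01 -3.81893089e-01 -7.46055908e-04] [0.00654219 0.07299284 1.44578033]
(array([0.5262215 , 0.02302971]), np.float64(0.04355796797490395))
(np.float64(-8.572567268525598), np.int64(545), np.float64(0.010908935234872547), np.float64(0.036612817784587144))
[0.0242, -0.0129, 0.0022] 11.0 [0.468  0.0327 0.081 ]
[0.0154, -0.0082, 0.0] 7.0 [0.4747 0.0307 0.081 ]
-0.007 -0.011 [309.7 236.6]
-0.007 0.011 [310.4 273.7]
0.007 -0.011 [337.4 236.6]
0.007 0.011 [336.6 273.6]
```

View pics/w2z.png

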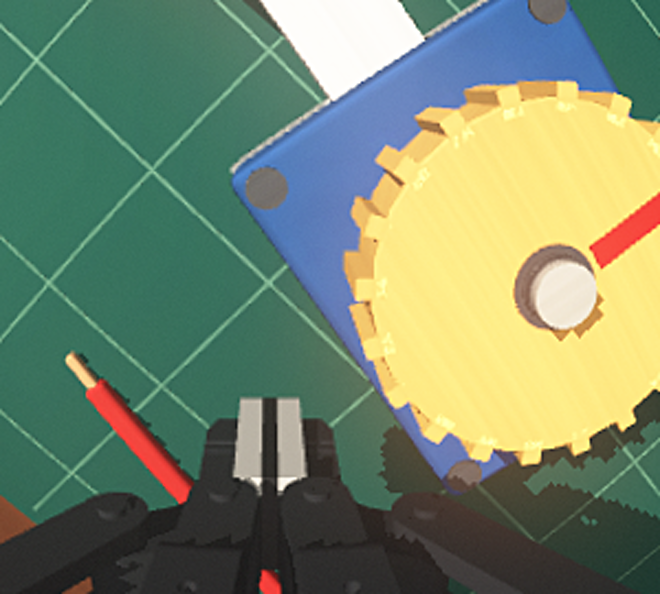

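Call:
send_rows(
  delta_pos=[
    [0.0242,-0.0129,0],
    [0.008,-0.004,0],
    [0.0075,-0.004,0],
    [0,0,0],
  ],
  angular=[
    [0,0,0],
    [0,0,0],
    [0,0,0],
    [0,0,0],
  ],
)

```text
clock: 3.05
position: [0.4719, 0.0314, 0.0819]
ee_rot: [0.0, 0.924, -0.382, -0.003]
contact_force: [-6.9, 1.8, 6.6]
width: 0.0003
```

```bash
cat > look.py <<'E'
from h import *
import pickle,sys
n=sys.argv[1]
s=manip.get_state();c=manip.calibration('wrist');print(s['clock'],s['position'].round(4),s['contact_force'].round(1))
a=manip.get_image('wrist');cv2.imwrite(f'pics/w{n}.png',a);pickle.dump((c,s),open(f'w{n}.pkl','wb'))
print('stroke',stroke(a,c,CTR))
cv2.imwrite(f'pics/w{n}z.png',cv2.resize(a[60:330,200:500],None,fx=2.2,fy=2.2,interpolation=cv2.INTER_CUBIC))
E
python3 look.py 3
```

```text
3.05 [0.4719 0.0314 0.0819] [-6.9  1.8  6.6]
stroke (np.float64(-7.810032544974445), np.int64(594), np.float64(0.01090124062601216), np.float64(0.036681826710663355))
```

View pics/w3z.png

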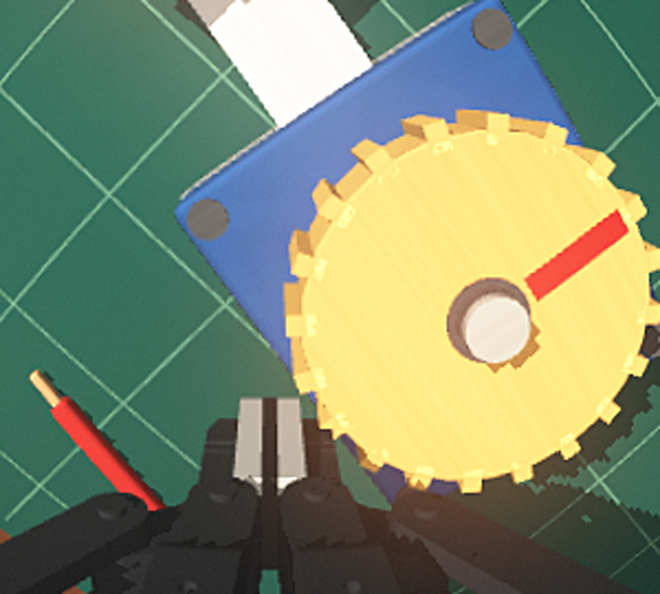

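Call:
send_rows(
  delta_pos=[
    [-0.01,0.005,0],
    [0,0,-0.0125],
    [0.01,-0.005,0],
    [0,0,0],
  ],
  angular=[
    [0,0,0],
    [0,0,0],
    [0,0,0],
    [0,0,0],
  ],
)

```text
clock: 3.43
position: [0.4766, 0.0305, 0.0874]
ee_rot: [-0.001, 0.924, -0.381, 0.002]
contact_force: [0.2, 0.3, 1.2]
width: -0.0001
```

```bash
python3 look.py 4; python3 -c "
from h import *
print(tcp(.041,163.2))"
```

```text
3.4333 [0.4766 0.0305 0.0874] [0.2 0.3 1.2]
stroke (np.float64(-7.760804658798591), np.int64(558), np.float64(0.010848315917157767), np.float64(0.03673474928378133))
[0.47473107 0.03068158 0.081     ]
```

View pics/w4z.png

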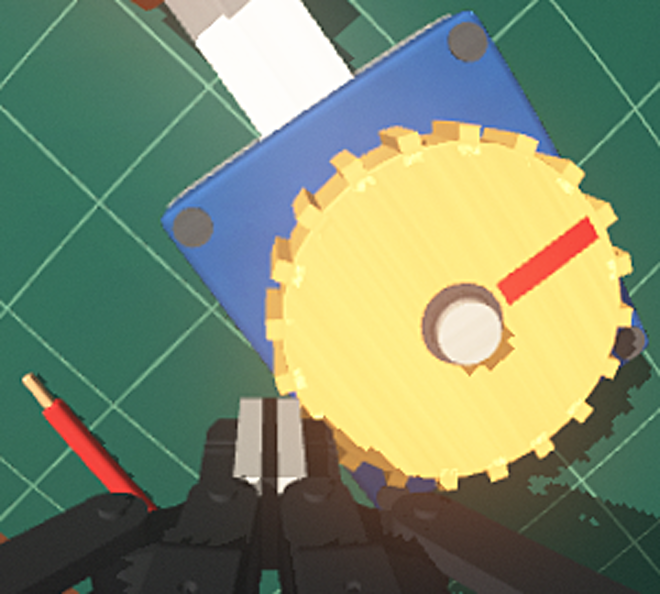

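Call:
send_rows(
  delta_pos=[
    [0,0,0.004],
    [0,0,0],
    [0,0,0],
    [0,0,0],
  ],
  angular=[
    [0,0,0],
    [0,0,0],
    [0,0,0],
    [0,0,0],
  ],
)

```text
clock: 3.82
position: [0.4757, 0.0307, 0.086]
ee_rot: [-0.0, 0.925, -0.381, 0.002]
contact_force: [-1.0, -0.8, 9.4]
width: 0.0
```

Call:
send_rows(
  delta_pos=[
    [0,0,-0.005],
    [0,0,0],
    [0,0,0],
  ],
  angular=[
    [0,0,0],
    [0,0,0],
    [0,0,0],
  ],
)

```text
clock: 4.07
position: [0.4739, 0.031, 0.0865]
ee_rot: [0.0, 0.925, -0.381, -0.0]
contact_force: [0.4, -0.2, 0.5]
width: -0.0001
```

Call:
send_rows(
  delta_pos=[
    [0.0131,0.0191,-0.001],
    [0.017,0.0156,0],
    [0,0,0],
  ],
  angular=[
    [0,0,0],
    [0,0,0],
    [0,0,0],
  ],
)

```text
clock: 4.32
position: [0.4726, 0.011, 0.0868]
ee_rot: [0.001, 0.924, -0.381, -0.0]
contact_force: [-0.6, -0.5, 0.7]
width: -0.0001
```

```bash
python3 look.py 5
```

```text
4.3167 [0.4726 0.011  0.0868] [-0.6 -0.5  0.7]
stroke (np.float64(-7.49478116610701), np.int64(638), np.float64(0.010996034455117397), np.float64(0.036642206760955975))
```

View pics/w5z.png

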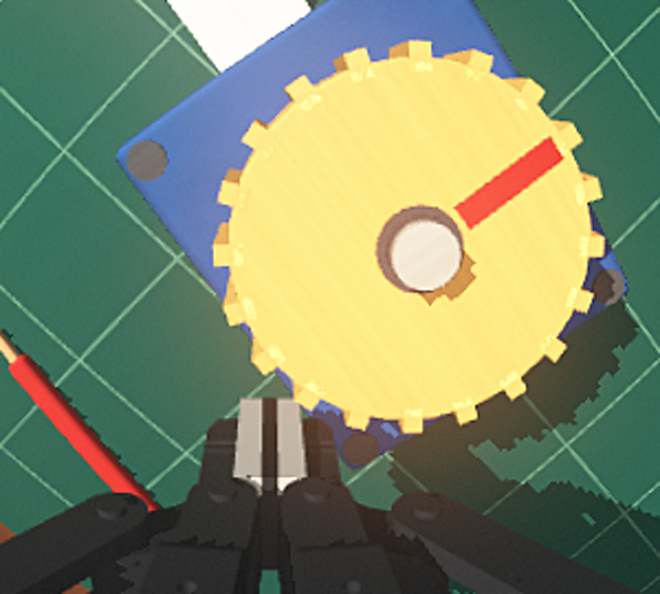

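```bash
cat >> h.py <<'E'
HULL=np.array([(14,7),(7,11),(-7,11),(-14,7),(-14,-7),(-7,-11),(7,-11),(14,-7)])/1e3
def orbit(th0,th1,rc,z,step=.0125,rot=None,ctr=CTR):
    q=rot if rot is not None else manip.get_state()['ee_rot']
    R=Ro.from_quat(np.roll(q,-1)).as_matrix()
    pts=[]
    for th in np.arange(th0,th1+.01,.25):
        t=np.radians(th);r=np.array([np.cos(t),np.sin(t)])
        W=HULL@R[:2,:2].T
        v=W[np.argmax(W@-r)]
        pts.append(np.r_[ctr+rc*r-v,z])
    pts=np.array(pts)
    # resample by arclength
    L=np.r_[0,np.cumsum(np.linalg.norm(np.diff(pts,axis=0),axis=1))]
    n=int(np.ceil(L[-1]/step));l=np.linspace(0,L[-1],n+1)
    ang=np.interp(l,L,np.linspace(th0,th1,len(pts)))
    return np.array([np.interp(l,L,pts[:,i]) for i in range(3)]).T,ang
E
python3 - <<'E'
from h import *
p0=manip.get_state()['position']
P,a=orbit(190,550,.0415,.073)
r=np.array([np.cos(np.radians(190)),np.sin(np.radians(190)),0])
q1=P[0]+r*.014;q1[2]=.0868;q2=q1.copy();q2[2]=.073
print('approach');show([q1,q2,P[0]],p0)
print('orbit',len(P)-1)
for i in range(len(P)-1): print(i+1,tool(P[i+1]-P[i])[:2].round(3).tolist(),a[i+1].round(0),P[i+1][:2].round(4))
E
```

```text
approach
[-0.0368, 0.0173, 0.0001] 16.3 [0.4572 0.017  0.0868]
[0.0, -0.0, 0.0345] 13.8 [0.4572 0.017  0.073 ]
[0.0201, -0.0286, -0.0] 14.0 [0.471  0.0194 0.073 ]
orbit 28
1 [0.027, 0.016] 196.0 [0.4741 0.0074]
2 [0.029, 0.011] 213.0 [ 0.4793 -0.0039]
3 [0.031, 0.002] 225.0 [ 0.4875 -0.0133]
4 [0.031, -0.0] 228.0 [ 0.4963 -0.0221]
5 [0.03, -0.006] 246.0 [ 0.5067 -0.0288]
6 [0.028, -0.014] 255.0 [ 0.5186 -0.0326]
7 [0.025, -0.018] 269.0 [ 0.5309 -0.0346]
8 [0.019, -0.025] 286.0 [ 0.5432 -0.033 ]
9 [0.011, -0.029] 303.0 [ 0.5545 -0.0278]
10 [0.002, -0.031] 315.0 [ 0.5638 -0.0197]
11 [-0.0, -0.031] 318.0 [ 0.5726 -0.0108]
12 [-0.006, -0.03] 336.0 [ 5.793e-01 -4.000e-04]
13 [-0.015, -0.027] 353.0 [0.5827 0.0116]
14 [-0.022, -0.022] 370.0 [0.5824 0.024 ]
15 [-0.027, -0.016] 376.0 [0.5793 0.036 ]
16 [-0.029, -0.011] 393.0 [0.5741 0.0473]
17 [-0.031, -0.002] 405.0 [0.5659 0.0567]
18 [-0.031, 0.0] 408.0 [0.5571 0.0655]
19 [-0.03, 0.006] 426.0 [0.5467 0.0722]
20 [-0.028, 0.014] 435.0 [0.5348 0.076 ]
21 [-0.025, 0.018] 449.0 [0.5225 0.078 ]
22 [-0.019, 0.025] 466.0 [0.5102 0.0764]
23 [-0.011, 0.029] 483.0 [0.4989 0.0712]
24 [-0.002, 0.031] 495.0 [0.4896 0.0631]
25 [0.0, 0.031] 498.0 [0.4808 0.0542]
26 [0.006, 0.03] 516.0 [0.4741 0.0438]
27 [0.015, 0.027] 533.0 [0.4707 0.0318]
28 [0.022, 0.022] 550.0 [0.471  0.0194]
```

Call:
send_rows(
  delta_pos=[
    [-0.0368,0.0173,0],
    [0,0,0.0345],
    [0.014,-0.02,0],
    [0.006,-0.0086,0],
    [0,0,0],
  ],
  angular=[
    [0,0,0],
    [0,0,0],
    [0,0,0],
    [0,0,0],
    [0,0,0],
  ],
)

```text
clock: 4.78
position: [0.4718, 0.0209, 0.0732]
ee_rot: [-0.0, 0.924, -0.381, -0.001]
contact_force: [-0.8, 1.5, -1.2]
width: 0.0003
```

```bash
python3 look.py 6
```

```text
4.7833 [0.4718 0.0209 0.0732] [-0.8  1.5 -1.2]
stroke (np.float64(-6.725780540292771), np.int64(709), np.float64(0.010882040614025675), np.float64(0.036780864853041446))
```

View pics/w6z.png

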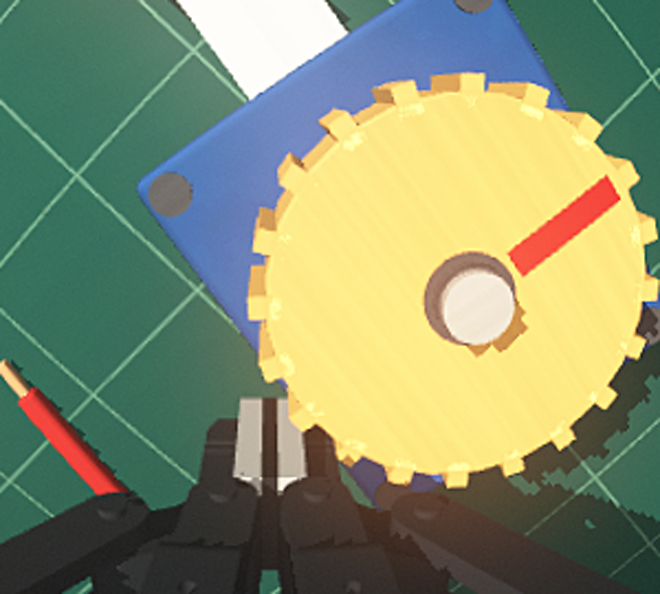

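Call:
send_rows(
  delta_pos=[
    [0.027,0.016,0],
    [0.029,0.011,0],
    [0.031,0.002,0],
    [0.031,0,0],
    [0.03,-0.006,0],
  ],
  angular=[
    [0,0,0],
    [0,0,0],
    [0,0,0],
    [0,0,0],
    [0,0,0],
  ],
)

```text
clock: 5.25
position: [0.5054, -0.0296, 0.0732]
ee_rot: [0.002, 0.925, -0.381, -0.001]
contact_force: [-2.7, -0.5, 0.4]
width: -0.0001
```

```bash
python3 look.py 7
```

```text
5.25 [ 0.5054 -0.0296  0.0732] [-2.7 -0.5  0.4]
stroke (np.float64(65.6252956227118), np.int64(890), np.float64(0.01089852353258968), np.float64(0.03658196585123429))
```

View pics/w7z.png

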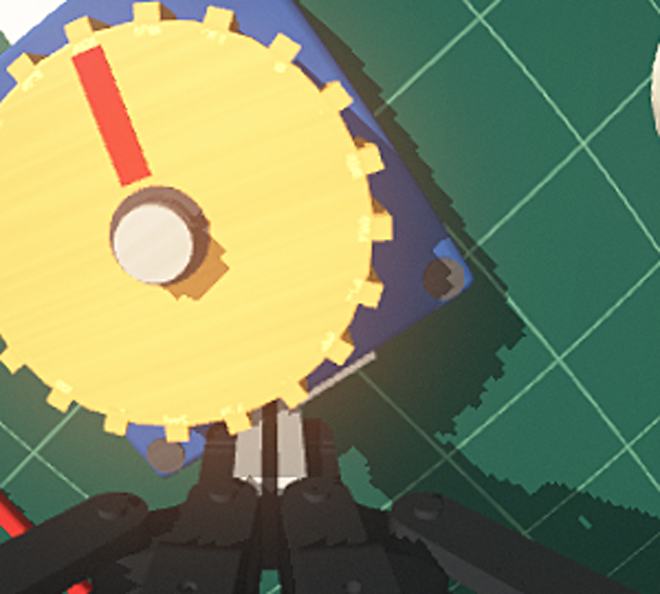

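The wheel turned 73° in one call of light rolling, from −7.8° to 65.6°. I'll continue around.

Call:
send_rows(
  delta_pos=[
    [0.028,-0.014,0],
    [0.025,-0.018,0],
    [0.019,-0.025,0],
    [0.011,-0.029,0],
    [0.002,-0.031,0],
  ],
  angular=[
    [0,0,0],
    [0,0,0],
    [0,0,0],
    [0,0,0],
    [0,0,0],
  ],
)

```text
clock: 5.72
position: [0.5654, -0.0196, 0.0734]
ee_rot: [0.001, 0.924, -0.381, 0.001]
contact_force: [1.3, -6.8, -1.3]
width: -0.0001
```

```bash
python3 look.py 8
```

```text
5.7167 [ 0.5654 -0.0196  0.0734] [ 1.3 -6.8 -1.3]
stroke (np.float64(145.0484286949306), np.int64(404), np.float64(0.011394457824477225), np.float64(0.037299394504197364))
```

View pics/w8z.png

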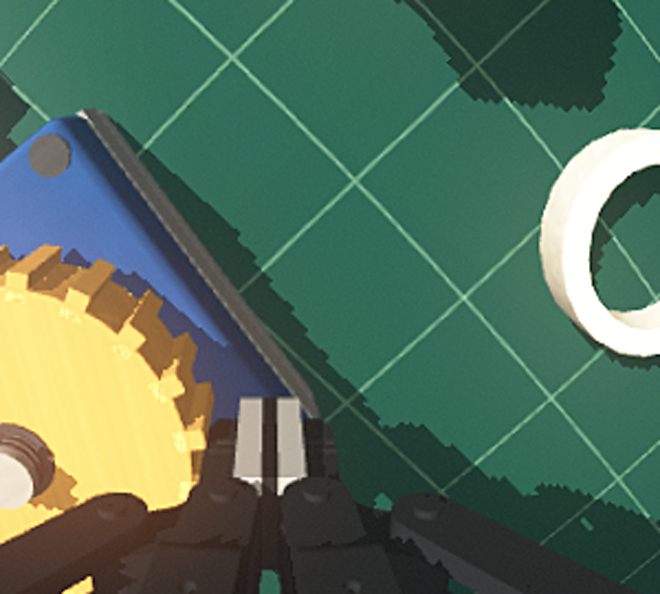

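Call:
send_rows(
  delta_pos=[
    [0,-0.031,0],
    [-0.006,-0.03,0],
    [-0.015,-0.027,0],
    [-0.022,-0.022,0],
    [-0.027,-0.016,0],
  ],
  angular=[
    [0,0,0],
    [0,0,0],
    [0,0,0],
    [0,0,0],
    [0,0,0],
  ],
)

```text
clock: 6.18
position: [0.5798, 0.039, 0.0733]
ee_rot: [-0.0, 0.925, -0.381, 0.0]
contact_force: [1.9, -0.5, 0.3]
width: -0.0002
```

Call:
send_rows(
  delta_pos=[
    [-0.029,-0.011,0],
    [-0.031,-0.002,0],
    [-0.031,0,0],
    [-0.03,0.006,0],
    [-0.028,0.014,0],
  ],
  angular=[
    [0,0,0],
    [0,0,0],
    [0,0,0],
    [0,0,0],
    [0,0,0],
  ],
)

```text
clock: 6.6
position: [0.5334, 0.0781, 0.0733]
ee_rot: [0.0, 0.925, -0.381, -0.0]
contact_force: [-0.8, -0.4, -0.5]
width: 0.0001
```

```bash
python3 look.py 9
```

```text
6.6 [0.5334 0.0781 0.0733] [-0.8 -0.4 -0.5]h.py:51: RuntimeWarning: Mean of empty slice.
  v=d[k].mean(0);return np.degrees(np.arctan2(v[1],v[0])),k.sum(),r[k].min(),r[k].max()
  ret = um.true_divide(
Traceback (most recent call last):
  File "look.py", line 6, in <module>
    print('stroke',stroke(a,c,CTR))
                   ~~~~~~^^^^^^^^^
  File "h.py", line 51, in stroke
    v=d[k].mean(0);return np.degrees(np.arctan2(v[1],v[0])),k.sum(),r[k].min(),r[k].max()
                                                                    ~~~~~~~~^^
ValueError: zero-size array to reduction operation minimum which has no identity
```

View pics/w9.png

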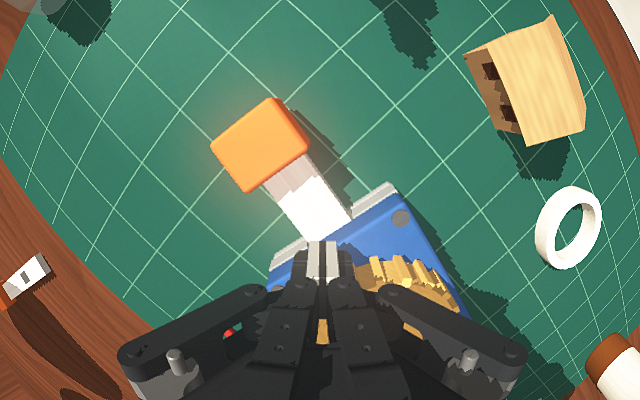

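Call:
send_rows(
  delta_pos=[
    [-0.023,0.022,0],
    [-0.019,0.025,0],
    [-0.011,0.029,0],
    [-0.002,0.031,0],
    [0,0.031,0],
  ],
  angular=[
    [0,0,0],
    [0,0,0],
    [0,0,0],
    [0,0,0],
    [0,0,0],
  ],
)

```text
clock: 7.07
position: [0.4791, 0.0533, 0.0734]
ee_rot: [-0.0, 0.925, -0.381, -0.001]
contact_force: [-0.6, -0.6, 0.0]
width: -0.0001
```

Call:
send_rows(
  delta_pos=[
    [0.006,0.03,0],
    [0.015,0.027,0],
    [0.022,0.022,0],
  ],
  angular=[
    [0,0,0],
    [0,0,0],
    [0,0,0],
  ],
)

```text
clock: 7.32
position: [0.4684, 0.0175, 0.0731]
ee_rot: [0.001, 0.925, -0.381, -0.001]
contact_force: [0.3, -1.1, -0.2]
width: -0.0002
```

```bash
python3 look.py 10
```

```text
7.3167 [0.4684 0.0175 0.0731] [ 0.3 -1.1 -0.2]
stroke (np.float64(-135.85726674782651), np.int64(645), np.float64(0.011644505919603504), np.float64(0.03734140036542614))
```

View pics/w10z.png

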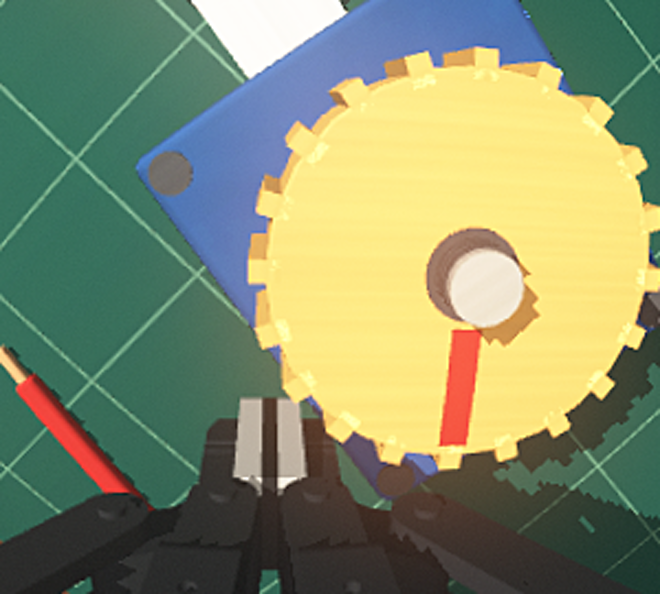

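One orbit has given 232° so far, with the stroke now at 224°. Contact was lost on the far side through outward drift. For the next orbit I'll press deeper and re-plan from the measured position.

```bash
cat > nxt.py <<'E'
from h import *
import sys
i0=int(sys.argv[1]);n=int(sys.argv[2])if len(sys.argv)>2 else 5
Q=np.array([0,.9245,-.3812,0]);Q/=np.linalg.norm(Q)
P,a=orbit(190,550,.040,.073,rot=Q)
N=len(P)-1
p=manip.get_state()['position'].copy();print(N,'now off plan',((p-P[i0%N])*1e3).round(1))
for i in range(i0+1,i0+n+1):
    w=P[i%N];d=tool(w-p,Q)[:2].round(3);print(d.tolist(),a[i%N].round());p=w
E
python3 nxt.py 0 10
```

```text
28 now off plan [-3.  -4.   0.2]
[0.024, 0.003] 196.0
[0.028, 0.011] 213.0
[0.03, 0.002] 225.0
[0.03, -0.0] 228.0
[0.03, -0.006] 245.0
[0.027, -0.014] 255.0
[0.025, -0.017] 268.0
[0.019, -0.024] 286.0
[0.011, -0.028] 303.0
[0.002, -0.03] 315.0
```

Call:
send_rows(
  delta_pos=[
    [0.024,0.003,0],
    [0.028,0.011,0],
    [0.03,0.002,0],
    [0.03,0,0],
    [0.03,-0.006,0],
  ],
  angular=[
    [0,0,0],
    [0,0,0],
    [0,0,0],
    [0,0,0],
    [0,0,0],
  ],
)

```text
clock: 7.78
position: [0.5014, -0.0269, 0.0722]
ee_rot: [0.005, 0.925, -0.379, -0.006]
contact_force: [-11.0, -9.9, 6.7]
width: 0.0
```

```bash
python3 look.py 11; python3 nxt.py 5
```

```text
7.7833 [ 0.5014 -0.0269  0.0722] [-11.   -9.9   6.7]
stroke (np.float64(-70.16724463021733), np.int64(858), np.float64(0.011167856352329133), np.float64(0.03704246129212914))
28 now off plan [-1.5 -1.7 -0.5]
[0.027, -0.019] 255.0
[0.025, -0.017] 268.0
[0.019, -0.024] 286.0
[0.011, -0.028] 303.0
[0.002, -0.03] 315.0
```

Call:
send_rows(
  delta_pos=[
    [0.027,-0.015,0],
    [0.025,-0.017,0],
    [0.019,-0.024,0],
    [0.011,-0.028,0],
    [0.002,-0.03,0],
  ],
  angular=[
    [0,0,0],
    [0,0,0],
    [0,0,0],
    [0,0,0],
    [0,0,0],
  ],
)

```text
clock: 8.25
position: [0.5661, -0.019, 0.073]
ee_rot: [0.002, 0.925, -0.381, 0.002]
contact_force: [2.4, -8.3, -4.6]
width: 0.0
```

```bash
python3 look.py 12; python3 nxt.py 10
```

```text
8.25 [ 0.5661 -0.019   0.073 ] [ 2.4 -8.3 -4.6]
stroke (np.float64(20.102294839349035), np.int64(639), np.float64(0.01073727604825595), np.float64(0.036645351302274885))
28 now off plan [5.9 1.7 0.3]
[-0.008, -0.017] 318.0
[-0.006, -0.03] 335.0
[-0.014, -0.026] 353.0
[-0.022, -0.021] 370.0
[-0.026, -0.015] 376.0
```

Call:
send_rows(
  delta_pos=[
    [-0.006,-0.02,0],
    [-0.006,-0.03,0],
    [-0.015,-0.026,0],
    [-0.022,-0.021,0],
    [-0.026,-0.015,0],
  ],
  angular=[
    [0,0,0],
    [0,0,0],
    [0,0,0],
    [0,0,0],
    [0,0,0],
  ],
)

```text
clock: 8.72
position: [0.5796, 0.0366, 0.0738]
ee_rot: [-0.001, 0.924, -0.381, 0.005]
contact_force: [4.7, 1.8, -0.5]
width: 0.0002
```

```bash
python3 look.py 13; python3 nxt.py 15
```

```text
8.7167 [0.5796 0.0366 0.0738] [ 4.7  1.8 -0.5]
stroke (np.float64(102.98401984422044), np.int64(64), np.float64(0.021359724266123134), np.float64(0.02696930035226804))
28 now off plan [-0.2  3.8  0.7]
[-0.021, -0.004] 393.0
[-0.03, -0.002] 405.0
[-0.03, 0.0] 408.0
[-0.03, 0.006] 425.0
[-0.027, 0.014] 435.0
```

View pics/w13.png

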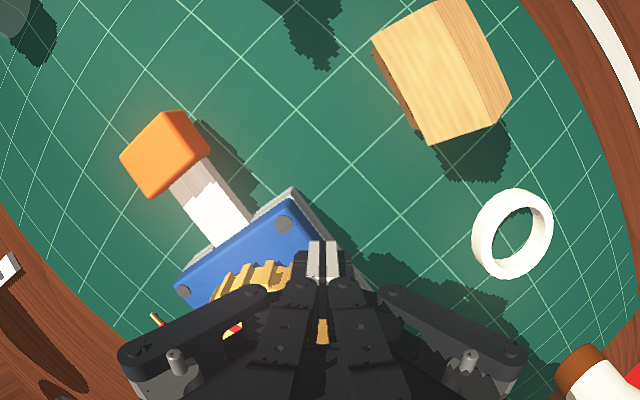

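Call:
send_rows(
  delta_pos=[
    [-0.023,-0.006,0],
    [-0.03,-0.001,0],
    [-0.03,0.001,0],
    [-0.03,0.007,0],
    [-0.027,0.015,0],
  ],
  angular=[
    [0,0,0],
    [0,0,0],
    [0,0,0],
    [0,0,0],
    [0,0,0],
  ],
)

```text
clock: 9.18
position: [0.5346, 0.0759, 0.074]
ee_rot: [-0.005, 0.924, -0.382, 0.003]
contact_force: [4.1, 7.4, -0.4]
width: -0.0002
```

```bash
python3 nxt.py 20
```

```text
28 now off plan [-0.1  1.4  1. ]
[-0.022, 0.02] 448.0
[-0.019, 0.024] 466.0
[-0.011, 0.028] 483.0
[-0.002, 0.03] 495.0
[0.0, 0.03] 498.0
```

Call:
send_rows(
  delta_pos=[
    [-0.022,0.02,0],
    [-0.019,0.024,0],
    [-0.011,0.028,0],
    [-0.001,0.03,0],
    [0.001,0.03,0],
  ],
  angular=[
    [0,0,0],
    [0,0,0],
    [0,0,0],
    [0,0,0],
    [0,0,0],
  ],
)

```text
clock: 9.6
position: [0.4762, 0.0492, 0.073]
ee_rot: [0.001, 0.925, -0.381, -0.001]
contact_force: [-0.5, -0.4, -0.1]
width: 0.0004
```

```bash
python3 look.py 14; python3 nxt.py 25
```

```text
9.6 [0.4762 0.0492 0.073 ] [-0.5 -0.4 -0.1]
stroke (np.float64(-117.45784281718448), np.int64(338), np.float64(0.014882045618762033), np.float64(0.037466298348352405))
28 now off plan [-8.1 -5.9 -0.2]
[0.01, 0.005] 515.0
[0.014, 0.026] 533.0
[0.022, 0.021] 190.0
[0.026, 0.015] 196.0
[0.028, 0.011] 213.0
```

View pics/w14.png

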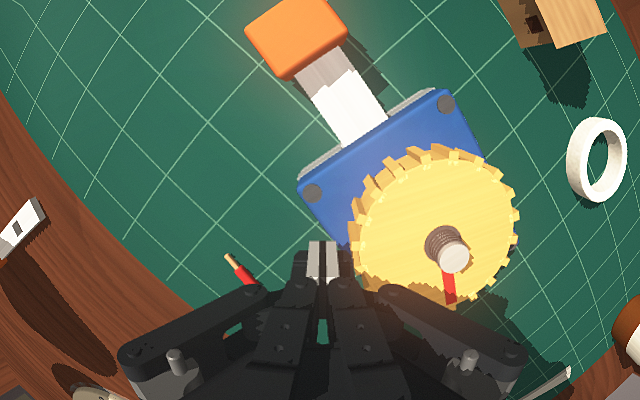

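Call:
send_rows(
  delta_pos=[
    [0.01,0.005,0],
    [0.014,0.026,0],
    [0.022,0.021,0],
    [0.026,0.015,0],
  ],
  angular=[
    [0,0,0],
    [0,0,0],
    [0,0,0],
    [0,0,0],
  ],
)

```text
clock: 9.98
position: [0.4731, 0.0103, 0.0722]
ee_rot: [0.002, 0.925, -0.381, -0.006]
contact_force: [-8.6, 0.3, 4.8]
width: 0.0002
```

```bash
python3 look.py 15; python3 nxt.py 29
```

```text
9.9833 [0.4731 0.0103 0.0722] [-8.6  0.3  4.8]
stroke (np.float64(-67.72716505516347), np.int64(620), np.float64(0.012297707336680244), np.float64(0.037123230036331584))
28 now off plan [-1.1 -0.3 -0.8]
[0.03, 0.008] 213.0
[0.03, 0.002] 225.0
[0.03, -0.0] 228.0
[0.03, -0.006] 245.0
[0.027, -0.014] 255.0
```

Call:
send_rows(
  delta_pos=[
    [0.028,0.011,0],
    [0.03,0.002,0],
    [0.03,0,0],
    [0.03,-0.006,0],
  ],
  angular=[
    [0,0,0],
    [0,0,0],
    [0,0,0],
    [0,0,0],
  ],
)

```text
clock: 10.37
position: [0.504, -0.0283, 0.0721]
ee_rot: [0.005, 0.925, -0.38, -0.007]
contact_force: [-9.0, -10.0, 3.4]
width: 0.0001
```

```bash
python3 look.py 16; python3 nxt.py 33
```

```text
10.3667 [ 0.504  -0.0283  0.0721] [ -9.  -10.    3.4]
stroke (np.float64(-8.412966235069549), np.int64(961), np.float64(0.01093955566517517), np.float64(0.03659446024163755))
28 now off plan [ 1.7 -3.1 -0.7]
[0.019, -0.016] 255.0
[0.025, -0.017] 268.0
[0.019, -0.024] 286.0
[0.011, -0.028] 303.0
[0.002, -0.03] 315.0
```

View pics/w16.png

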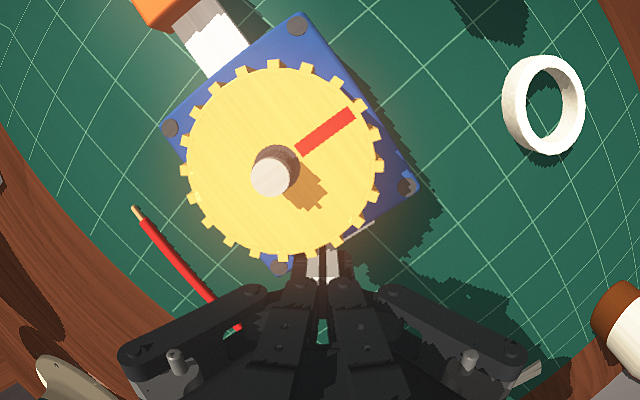

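```bash
python3 - <<'E'
from h import *
import pickle
c,s=pickle.load(open('w16.pkl','rb'))
for z in(.080,.085,.090): print(z,onz('wrist',(270,177),z,c).round(4))
c1=pickle.load(open('w1.pkl','rb'))
o=np.array([.504-.006,-.028-.014,.15]);p=np.array([.5566,.1911,.15])
Q=np.array([0,.9245,-.3812,0]);Q/=np.linalg.norm(Q)
print(tool([-.006,-.014,0],Q),tool([0,0,.077],Q));r=rows([p],Q,o);print(len(r),r[0])
E
```

```text
0.08 [0.5235 0.021  0.08  ]
0.085 [0.5251 0.0212 0.085 ]
0.09 [0.5267 0.0215 0.09  ]
[0.014  0.0354 0.    ] [ 0.      0.     -0.1925]
7 [-0.0438, -0.0738, 0.0]
```

Call:
send_rows(
  delta_pos=[
    [0.013,0.035,0],
    [0,0,-0.1],
    [0,0,-0.095],
    [0,0,0],
  ],
  angular=[
    [0,0,0],
    [0,0,0],
    [0,0,0],
    [0,0,0],
  ],
)

```text
clock: 10.75
position: [0.5097, -0.0407, 0.1575]
ee_rot: [-0.001, 0.924, -0.382, 0.007]
contact_force: [1.2, -0.3, 0.6]
width: -0.0001
```

```bash
python3 look.py 17; python3 - <<'E'
from h import *
import pickle
s=manip.get_state();p=np.array([.5566,.1911,.15]);r=rows([p]);print(s['ee_rot'].round(3),len(r),r[0])
E
```

```text
10.75 [ 0.5097 -0.0407  0.1575] [ 1.2 -0.3  0.6]
stroke (np.float64(-0.33265971089775614), np.int64(322), np.float64(0.011251883726127178), np.float64(0.03627970579548746))
[-0.     0.924 -0.382  0.005] 6 [-0.0537, -0.0825, 0.002]
```

View pics/w17.png

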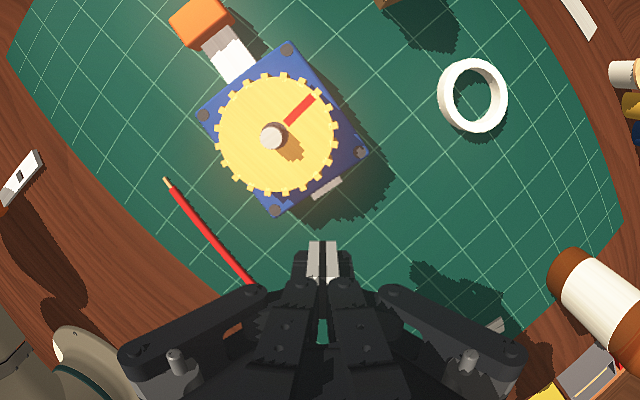

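The stud's parallax fits a height of 90 mm, which confirms two turns. The stroke reads −0.3°, so the total is about 727°. Next is the block, still out at (200,20).

Call:
send_rows(
  delta_pos=[
    [-0.054,-0.082,0],
    [-0.054,-0.082,0],
    [-0.054,-0.082,0],
    [-0.054,-0.082,0],
    [-0.054,-0.082,0],
  ],
  angular=[
    [0,0,0],
    [0,0,0],
    [0,0,0],
    [0,0,0],
    [0,0,0],
  ],
)

```text
clock: 11.22
position: [0.5438, 0.155, 0.1501]
ee_rot: [0.001, 0.924, -0.382, -0.001]
contact_force: [1.4, -0.1, 0.1]
width: 0.0001
```

Call:
send_rows(
  delta_pos=[
    [-0.054,-0.082,0],
    [0,0,0],
    [0,0,0],
  ],
  angular=[
    [0,0,0],
    [0,0,0],
    [0,0,0],
  ],
)

```text
clock: 11.47
position: [0.5515, 0.1938, 0.1497]
ee_rot: [0.001, 0.925, -0.38, -0.001]
contact_force: [-1.1, -0.5, 0.4]
width: 0.0001
```

```bash
python3 - <<'E'
from h import *
import pickle
s=manip.get_state();c=manip.calibration('wrist');print(s['position'],s['ee_rot'].round(3))
a=manip.get_image('wrist');cv2.imwrite('pics/w18.png',a);pickle.dump((c,s),open('w18.pkl','wb'))
c7,s7=pickle.load(open('w17.pkl','rb'));b=cv2.imread('pics/w17.png')
cv2.imwrite('pics/w17z.png',cv2.resize(b[0:140,150:310],None,fx=5,fy=5,interpolation=cv2.INTER_CUBIC)[:600,:800])
t=manip.get_image('top');cv2.imwrite('pics/t2.png',cv2.resize(t[100:240,190:390],None,fx=4,fy=4,interpolation=cv2.INTER_CUBIC))
E
```

```text
[0.55153193 0.19383397 0.14972733] [ 0.001  0.925 -0.38  -0.001]
```

View pics/w18.png

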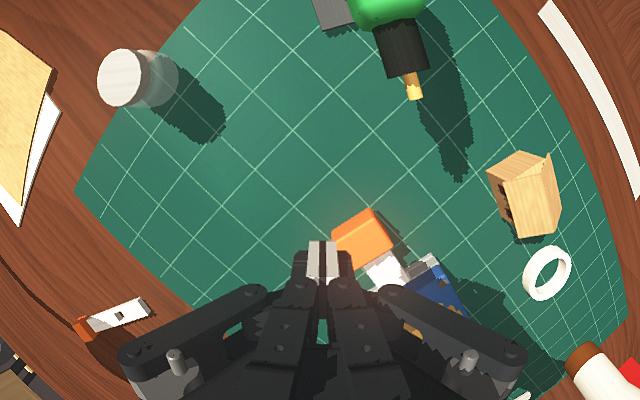

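View pics/t2.png

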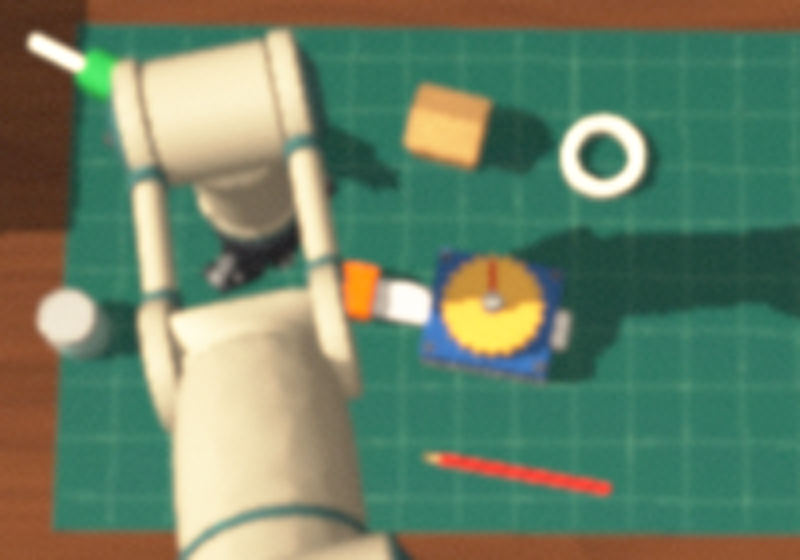

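View pics/w17z.png

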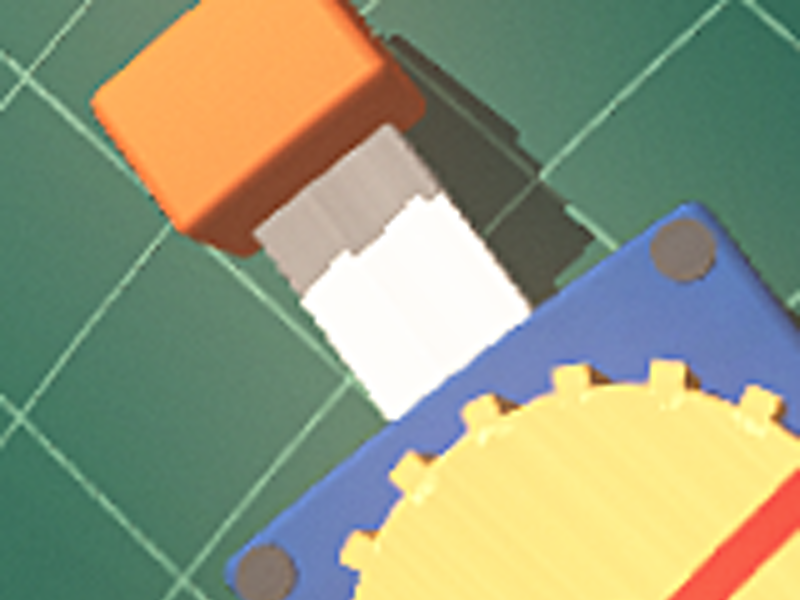

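```bash
python3 - <<'E'
from h import *
import pickle
c,s=pickle.load(open('w17.pkl','rb'))
f=lambda p,z:onz('wrist',(150+p[0]/5,p[1]/5),z,c)[:2]
A=f((185,235),.04);B=f((383,65),.04);C=f((92,102),.04);J1=f((228,570),.046);J2=f((693,203),.046)
print(A,B,np.linalg.norm(A-B),C,np.linalg.norm(C-A));print(J1,J2,np.linalg.norm(J1-J2))
d=J2-J1;yaw=np.arctan2(d[1],d[0]);print('yaw jig',np.degrees(yaw),'block',np.degrees(np.arctan2(*(B-A)[::-1])),np.degrees(np.arctan2(*(C-A)[::-1]))-90)
yaw=np.radians(-10)
ex=np.array([np.cos(yaw),np.sin(yaw)]);ey=np.array([-ex[1],ex[0]])
for n,p in(('A',A),('B',B),('C',C),('J1',J1),('J2',J2)): print(n,((p-CTR)@ex*1e3).round(1),((p-CTR)@ey*1e3).round(1))
t=CTR+ey*.176;p=manip.get_state()['position'];q=np.r_[t,.036]
print(q,tool(np.r_[t,p[2]]-p),tool([0,0,.036-p[2]]), tool(np.r_[-ey*.01,0]))
pp=(p[:2]-CTR);print('now jig',pp@ex,pp@ey)
R=Ro.from_quat(np.roll(s['ee_rot'],-1)).as_matrix();print('support',(HULL@R[:2,:2].T@-ey*1e3).round(1))
E
```

```text
[0.52391782 0.12749202] [0.56553739 0.12131699] 0.0420751627212827 [0.52966319 0.15907625] 0.03210253563511402
[0.49055863 0.08095472] [0.58118763 0.06565984] 0.09191054778122405
yaw jig -9.579186781820722 block -8.439311178577627 -10.309728347703143
A -21.1 103.7
B 20.9 104.8
C -20.9 135.8
J1 -45.9 52.1
J2 46.0 52.8
[0.55726208 0.19502616 0.036     ] [ 0.0049 -0.0171 -0.0001] [ 1.000e-04 -8.000e-04  2.853e-01] [0.0143 0.0205 0.0001]
now jig -0.005527516095249116 0.17151201936949936
support [ 13.7  13.    5.   -2.3 -13.7 -13.   -5.    2.3]
```

Call:
send_rows(
  delta_pos=[
    [0.005,-0.017,0.05],
    [0,0,0.08],
    [0,0,0.08],
    [0,0,0.075],
    [0,0,0],
  ],
  angular=[
    [0,0,0],
    [0,0,0],
    [0,0,0],
    [0,0,0],
    [0,0,0],
  ],
)

```text
clock: 11.98
position: [0.5531, 0.1927, 0.0317]
ee_rot: [0.004, 0.924, -0.382, -0.005]
contact_force: [-1.7, -0.1, -0.1]
width: -0.0002
```

```bash
python3 - <<'E'
from h import *
s=manip.get_state();print(s['position'],s['contact_force'])
cv2.imwrite('pics/w19.png',manip.get_image('wrist'))
cv2.imwrite('pics/s19.png',cv2.resize(manip.get_image('side')[100:240,280:480],None,fx=4,fy=4))
E
```

```text
[0.55312355 0.19270637 0.03169952] [-1.74053626 -0.11703328 -0.11444692]
```

View pics/w19.png

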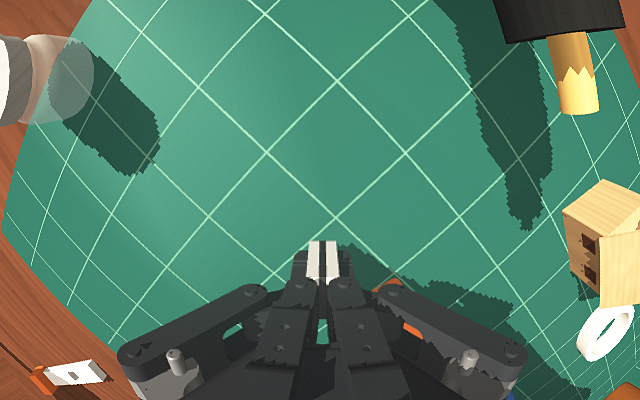

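View pics/s19.png

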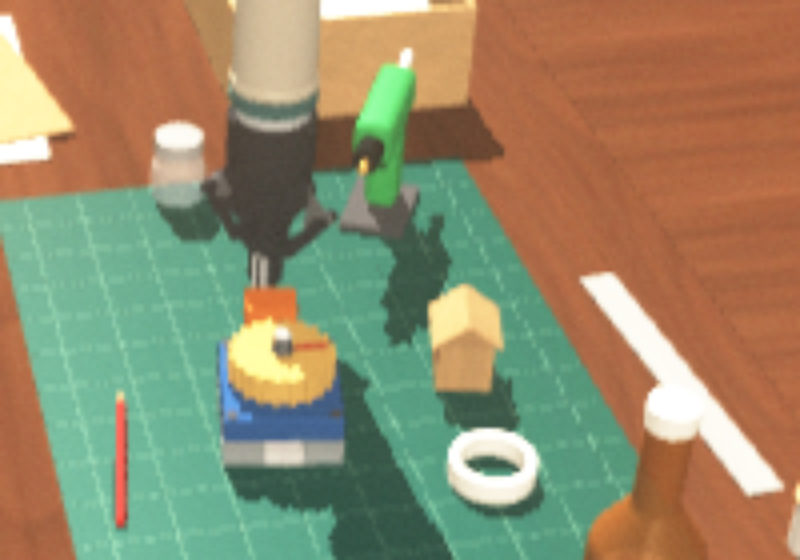

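Call:
send_rows(
  delta_pos=[
    [0.017,0.0246,-0.007],
    [0.017,0.0246,0],
    [0.017,0.0246,0],
    [0.017,0.0246,0],
    [0,0,0],
  ],
  angular=[
    [0,0,0],
    [0,0,0],
    [0,0,0],
    [0,0,0],
    [0,0,0],
  ],
)

```text
clock: 12.5
position: [0.5494, 0.1463, 0.0414]
ee_rot: [0.0, 0.924, -0.382, 0.001]
contact_force: [-0.8, 0.2, 0.8]
width: 0.0003
```

```bash
cat > jc.py <<'E'
from h import *
s=manip.get_state();yaw=np.radians(-9.7)
ex=np.array([np.cos(yaw),np.sin(yaw)]);ey=np.array([-ex[1],ex[0]])
pp=s['position'][:2]-CTR;f=s['contact_force'][:2];print('jig xy mm',(pp@ex*1e3).round(1),(pp@ey*1e3).round(1),'z',s['position'][2].round(4),'F',(f@ex).round(1),(f@ey).round(1),s['contact_force'][2].round(1),'per 10mm',tool(np.r_[-ey*.01,0]))
E
python3 jc.py; python3 - <<'E'
from h import *
cv2.imwrite('pics/s20.png',cv2.resize(manip.get_image('side')[100:240,280:480],None,fx=4,fy=4))
E
```

```text
jig xy mm 1.4 126.6 z 0.0414 F -0.9 0.1 0.8 per 10mm [0.0144 0.0204 0.    ]
```

View pics/s20.png

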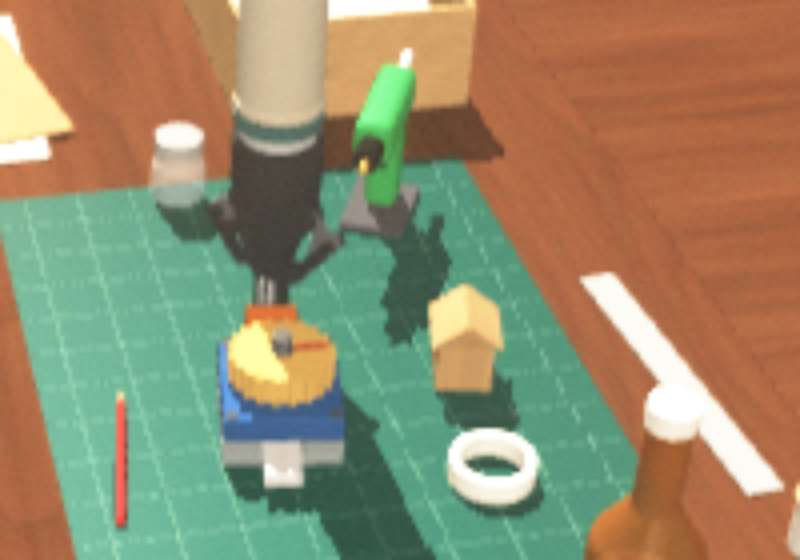

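Call:
send_rows(
  delta_pos=[
    [0.01,0.014,0],
    [0.01,0.014,0],
    [0.009,0.013,0],
    [0,0,0],
    [0,0,0],
  ],
  angular=[
    [0,0,0],
    [0,0,0],
    [0,0,0],
    [0,0,0],
    [0,0,0],
  ],
)

```text
clock: 12.97
position: [0.5458, 0.1284, 0.0399]
ee_rot: [0.001, 0.925, -0.381, -0.0]
contact_force: [0.3, -0.0, -0.0]
width: 0.0001
```

```bash
python3 jc.py
```

```text
jig xy mm 0.9 108.4 z 0.0399 F 0.3 0.0 -0.0 per 10mm [0.0144 0.0205 0.    ]
```

Call:
send_rows(
  delta_pos=[
    [0.0043,0.0061,0.002],
    [0.0043,0.0061,0],
    [0.0029,0.0041,0],
    [0,0,0],
    [0,0,0],
  ],
  angular=[
    [0,0,0],
    [0,0,0],
    [0,0,0],
    [0,0,0],
    [0,0,0],
  ],
)

```text
clock: 13.38
position: [0.5455, 0.1227, 0.0395]
ee_rot: [-0.001, 0.924, -0.382, 0.0]
contact_force: [1.5, 7.6, 2.5]
width: 0.0
```

```bash
python3 jc.py
```

```text
jig xy mm 1.5 102.7 z 0.0395 F 0.2 7.8 2.5 per 10mm [ 0.0144  0.0204 -0.0001]
```

Call:
send_rows(
  delta_pos=[
    [0.0043,0.0061,0],
    [0,0,0],
    [0,0,0],
  ],
  angular=[
    [0,0,0],
    [0,0,0],
    [0,0,0],
  ],
)

```text
clock: 13.63
position: [0.5455, 0.1223, 0.0396]
ee_rot: [-0.004, 0.924, -0.382, 0.0]
contact_force: [1.8, 15.5, 1.0]
width: 0.0003
```

```bash
python3 jc.py
```

```text
jig xy mm 1.6 102.3 z 0.0396 F -0.8 15.6 1.0 per 10mm [ 0.0144  0.0204 -0.0002]
```

Force doubled while the tip moved only 0.4 mm, so the block is home. I'll retreat straight back, lift, and check.

Call:
send_rows(
  delta_pos=[
    [-0.03,-0.042,0],
    [-0.03,-0.042,0],
    [0,0,-0.1],
    [0,0,-0.1],
    [0,0,-0.1],
  ],
  angular=[
    [0,0,0],
    [0,0,0],
    [0,0,0],
    [0,0,0],
    [0,0,0],
  ],
)

```text
clock: 14.05
position: [0.5494, 0.1585, 0.1589]
ee_rot: [0.002, 0.925, -0.38, -0.002]
contact_force: [1.7, -0.2, -0.1]
width: -0.0
```

Call:
send_rows(
  delta_pos=[
    [0.054,0.082,-0.02],
    [0.054,0.082,-0.02],
    [0.064,0.072,-0.02],
    [0.054,0.082,0],
    [0.054,0.082,0],
  ],
  angular=[
    [0,0,0],
    [0,0,0],
    [0,0,0],
    [0,0,0],
    [0,0,0],
  ],
)

```text
clock: 14.47
position: [0.5166, -0.0354, 0.1833]
ee_rot: [0.001, 0.925, -0.381, -0.0]
contact_force: [-0.2, -0.2, -0.1]
width: 0.0
```

Call:
send_rows(
  delta_pos=[
    [0,0.06,0],
    [0,0.05,0],
    [0,0,0],
  ],
  angular=[
    [0,0,0],
    [0,0,0],
    [0,0,0],
  ],
)

```text
clock: 14.72
position: [0.4827, -0.0672, 0.1823]
ee_rot: [0.002, 0.924, -0.382, -0.002]
contact_force: [-0.2, 0.1, -0.2]
width: 0.0003
```

```bash
python3 look.py 21; python3 - <<'E'
from h import *
cv2.imwrite('pics/s21.png',cv2.resize(manip.get_image('side')[100:310,280:480],None,fx=2.8,fy=2.8))
cv2.imwrite('pics/t21.png',cv2.resize(manip.get_image('top')[90:240,190:450],None,fx=3,fy=3))
E
```

```text
14.7167 [ 0.4827 -0.0672  0.1823] [-0.2  0.1 -0.2]
stroke (np.float64(-0.2564860168131219), np.int64(260), np.float64(0.011055701249031404), np.float64(0.03675623369854011))
```

View pics/w21.png

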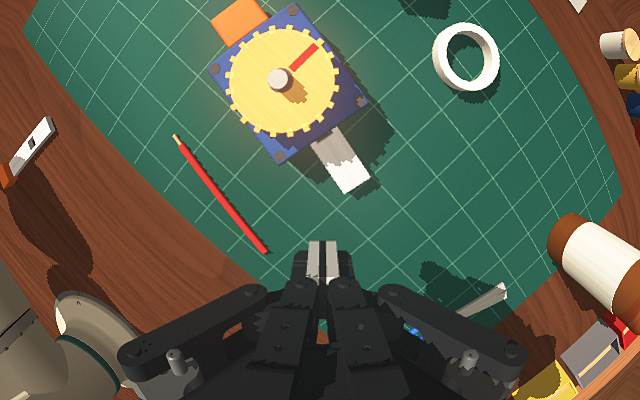

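View pics/s21.png

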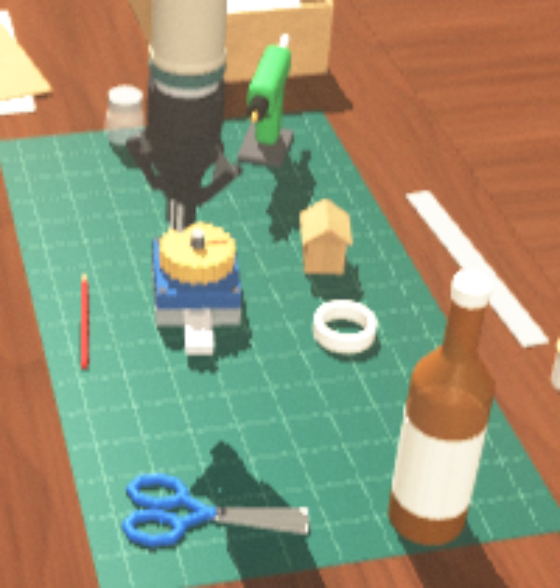

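View pics/t21.png

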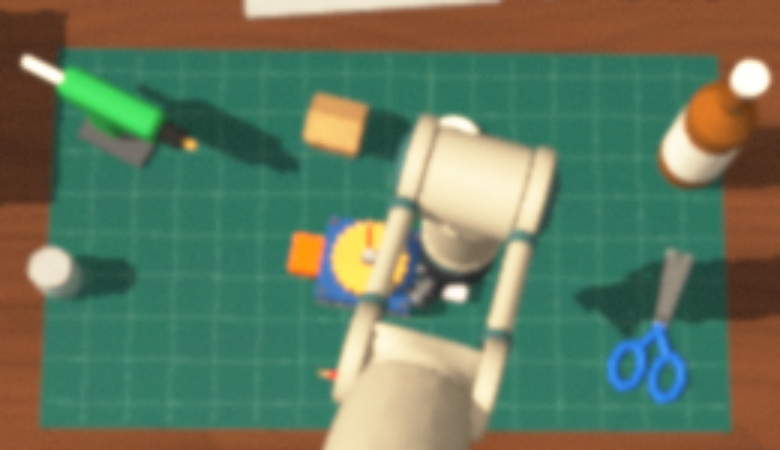

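```bash
python3 - <<'E'
from h import *
import pickle
c,s=pickle.load(open('w21.pkl','rb'));a=cv2.imread('pics/w21.png')
cv2.imwrite('pics/w21z.png',cv2.resize(a[0:90,190:320],None,fx=6,fy=6,interpolation=cv2.INTER_CUBIC))
yaw=np.radians(-9.7);ex=np.array([np.cos(yaw),np.sin(yaw)]);ey=np.array([-ex[1],ex[0]])
h=cv2.cvtColor(a,cv2.COLOR_BGR2HSV);m=cv2.inRange(h,(5,140,120),(17,255,255));m[:,:190]=0;m[60:]=0;m[:,290:]=0
ys,xs=np.nonzero(m);P=np.array([onz('wrist',p,.04,c)[:2]-CTR for p in zip(xs,ys)])
print((np.percentile(P@ey,[1,99])*1e3).round(1),(np.percentile(P@ex,[1,99])*1e3).round(1))
E
```

```text
[56.2 88.5] [-21.   21.2]
```

View pics/w21z.png

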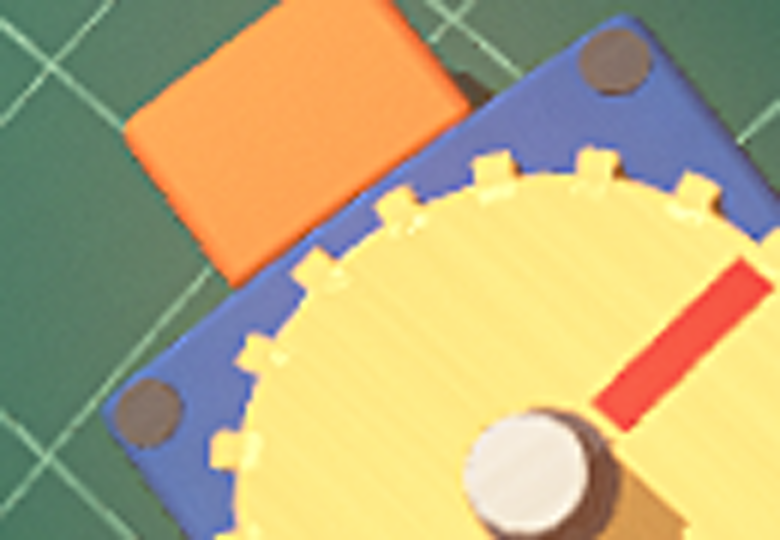

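The block sits flush on the jig, with its top spanning jig y 56 to 88 mm including the rounded edges. The wheel stroke is at −0.3°, the robot touches nothing, and the other items look unmoved.

```bash
python3 -c "
from rig import manip
print(manip.get_state()['contact_force'].round(1)); print(manip.sign_off())"
```

```text
[0.3 0.4 0.7]
the job is handed in; nothing more can be done
None
```

The wheel is two turns looser and the stop bar is home against the jig. I handed the job in at about 15 s of the 58 s; no verdict was reported.

**Wheel:** I rolled it with the closed fingertips in two light orbits round the rim. The red stroke went from −7.8° to −0.3° over two turns, about 727° or 12.7 rad plus the small start angle. The stud's position in the picture fitted a height of 90 mm, which confirms two turns. The stroke still read −0.3° after the bar was pushed.

**Bar:** I pushed the orange block from about jig y +104 mm until it stopped. The force then doubled from 8 to 16 N for only 0.4 mm more travel. The last close-up shows the block flush on the jig, its top measured at jig y 56 to 88 mm. The edges are rounded, so the visible top is a few mm shorter than the 35 mm block.

**Other things and forces:** By eye they look to be where they were; in the last pictures the arm partly hid the tape and pencil from above. I did not measure their positions. Contact forces at the times I read them stayed below about 17 N.

**What went differently:**
- The first attempts to hook a finger corner behind a ridge failed. The finger's wider shoulder touched the wheel first, so I changed to rolling the rim with the whole fingertip outline.
- Contact was partly lost on the far side during the first orbit, which gave only 232°. I pressed deeper in the second.
- The wheel moved on about 8° as the finger let go, still within the allowed range.

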